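Turn the rack spacers pad up, stow them in the kit drawer and shut it

ROBOT

A 7-joint arm with a two-finger parallel gripper is mounted at the origin on the work surface. World frame = base frame: x ahead of the robot, y to its left, z up, the work surface at z = 0. Lengths are in m, angles in rad, forces in N, time in s.
With the tool pointing down it reaches from about 0.35 to 0.9 m from the base axis. Payload 19.9 kg.
Tool frame: the origin (TCP) lies midway between the tips of the shut fingers; the grasp point (between the pads) lies 19 mm behind it; z points along the fingers, y is the line along which they close (so a half turn about z gives the same grasp; the last joint's range is limited). The gripper opens to 94 mm and grips with 3 to 60 N. Pads are 16 mm wide; open, the fingers measure 119 mm over their backs; the gripper's body (75 mm by 177 mm) begins 78 mm behind the grasp point.
Start: joints at [1.236, 0.417, -0.01, 1.614, 0.005, 1.111, -0.053], TCP at [0.18, -0.598, 0.205] pointing down, gripper open.
Joint ranges: [-2.81, 2.81], [-0.39, 2.02], [-1.27, 1.25], [0.06, 2.57], [-1.19, 4.33], [0.19, 2], [-2.82, 2.82]. Speed limits (rad/s): [1.89, 1.89, 2.39, 2.39, 3.01, 3.01, 3.01].

INTERFACE

Orientations are given as a rotation vector (axis times angle).
In Python, from rig import env gives the robot as it stands.
- The arm moves only by the shell command python3 -m crank 'ROWS'. ROWS is JSON, a list of rows, each a list of 5 numbers: the shift along the tool's x, y, z in mm, then the turn about the tool's z in rad, then the finger opening in mm, from 0 to 94. In form: [[tx, ty, tz, yaw, hand], ...]. A call has exactly 8 rows; each row shifts and turns the commanded pose from where the row before left it, along the tool's axes as they then stand; what a row does not reach is not made up. A row lasts 1/10 s, in which the tool goes at most 50 mm and 8.59 degrees, less where a joint would pass 70% of its speed; a pose out of reach is approached as far as the arm can. A call with a gripper value outside its range is refused whole. The fingers move at their own pace and stop on an object; the grip force is fixed at half the most. Time passes only in rows, so rows that do not move let the fingers close, or fill a call up. It gives the time, the measured TCP pose, the force, the opening and the grip force at its end, in the units of the state.
- env.sense(): the state, without advancing time (a new reading comes with each control period).
- env.camera(name): name is "scene" or "top"; returns a dict with "color" (420x560x3 uint8, blue, green, red), "fovy" (degrees; the focal length in pixels is half the picture's height over the tangent of half this angle, whatever the lens; pixels are square), "cx", "cy" (the principal point, pixels), "k1" (the pictures are not rectified: a ray, as slopes to the right and down, at radius r is drawn at 1 + k1 r^2 times it, then the intrinsics apply), "R" (3x3) and "t" (3): a world point X has camera coordinates R X + t. Camera axes: x right, y down, z forward; pixel columns grow to the right and rows downward; lengths in m; the calibration is good to about 2 mm. A picture is of the moment at which its call begins. There is no depth.
- env.job_done(): hands the job in; it is judged then, once.
Trained networks look in a picture, given as the dict that the camera call returned (one of the last four; its "shot" number tells which), for a name from the list of things; names that differ only in an ending like _2 or _b are one class to them, and where a whole thing is asked for, a point or a joint stands for the part that bears it (a point fixed in the world has none). Each returns a list of dicts, best first, with "confidence" (0 to 1); they miss things now and then, are a little off and sometimes report something else, mostly with a low value. They report only what shows in the picture. A call takes as long as a camera call. They do not tell look-alikes from the thing itself.
- env.spot_in(picture, label): "point" ([x, y, z] in m, in world coordinates, good to about 4 mm: the middle of the surface that is visible of it).
- env.outline_of(picture, label): "mask" (420x560 bool, what is visible of it).
The state is a dict: "clock": time; "joints": joint angles; "qvel": joint speeds; "joint_efforts": joint torques, N m; "position": TCP position; "tool_rot": TCP orientation; "ft_force": force on the tool from outside, world axes, zero at the start; "moment": the same for the moment, N m; "finger_gap": finger opening in m; "grasp_force": force on a finger pad.
Only numpy, scipy, OpenCV 4.12 (cv2) and the standard library are available. Lean on these libraries where they do the work, as an engineer would, in place of code of your own. Each camera call takes 0.05 s, during which the arm holds its last target. There are 200 camera calls.

TASK

The rack spacers lie about the bench any way up. Roll each one over until its black rubber pad is on top, so that no pad is left squashed under it, lay all of them pad up on the floor of the open kit drawer, none on top of another, and then push the drawer gently home until it seats at its catch. Leave the tray wedge, the wheel chock and the cart pin where they are.

Things in the scene. Friction and masses are not known exactly. Their poses are not given: they have to be found in the camera images.
- spacer1: aluminium rack spacer, loose: capped square tube 60 mm long (x axis), 40 x 40 mm section, 0.1 to 0.19 kg; black rubber pad 4 mm thick (58 x 38 mm) on its +z face, 14 mm drain hole in the -z face; flat closed ends (can be gripped across them). Origin at the tube's centre: 20 mm above its support, 24 mm when on its pad. Starts flat on the bench, pad under or to one side; may be absent (None)
- spacer2: aluminium rack spacer, loose: capped square tube 60 mm long (x axis), 40 x 40 mm section, 0.1 to 0.19 kg; black rubber pad 4 mm thick (58 x 38 mm) on its +z face, 14 mm drain hole in the -z face; flat closed ends (can be gripped across them). Origin at the tube's centre: 20 mm above its support, 24 mm when on its pad. Starts flat on the bench, pad under or to one side; may be absent (None)
- spacer3: aluminium rack spacer, loose: capped square tube 60 mm long (x axis), 40 x 40 mm section, 0.1 to 0.19 kg; black rubber pad 4 mm thick (58 x 38 mm) on its +z face, 14 mm drain hole in the -z face; flat closed ends (can be gripped across them). Origin at the tube's centre: 20 mm above its support, 24 mm when on its pad. Starts flat on the bench, pad under or to one side; may be absent (None)
- spacer4: aluminium rack spacer, loose: capped square tube 60 mm long (x axis), 40 x 40 mm section, 0.1 to 0.19 kg; black rubber pad 4 mm thick (58 x 38 mm) on its +z face, 14 mm drain hole in the -z face; flat closed ends (can be gripped across them). Origin at the tube's centre: 20 mm above its support, 24 mm when on its pad. Starts flat on the bench, pad under or to one side; may be absent (None)
- drawer (a joint): how far the kit drawer is pushed in from its open stop, m: 0 fully open, 0.215 home; starts at 0.005 to 0.03. Slides level along drawer_floor's x with about 1.5 N friction; a sprung roller catch resists from about 15 mm before home (about 5 N more to pass), and from about 4 mm before home draws the drawer in and holds it
- drawer_floor (a point): centre of the drawer's floor, on its upper surface, 12 mm above the bench; moves with the drawer. x points to the drawer's back, y across, z up. Clear floor 226 mm (x) by 262 mm (y); side and back walls stand 40 mm above the floor, the front 58 mm. The fixed grey steel unit, 290 mm wide and 75 mm high, covers all beyond x = 101 mm - the drawer joint
- drawer_pull (a point): middle of the outer face of the drawer's pull, 40 mm above the bench: flat aluminium bar 110 mm wide (y), 16 mm high, outer face 30 mm out from the 12 mm thick drawer front; moves with the drawer. x points into the drawer's unit
- tray_wedge: red plastic tray wedge, 110 x 50 x 34 mm; origin at the middle of its underside. Some 20 cm beyond it a grey funnel, 172 mm wide and 165 mm high, stands on a pail lid 240 mm across (leave alone)
- chock: blue wheel chock, 170 x 90 mm, 75 mm high; origin at the middle of its underside (leave alone)
- cart_pin: steel cart pin lying flat, 14 mm thick with 28 mm collars, 125 mm long along its x; origin on the bench under its middle (leave alone)
There are look-alikes about, which are no part of the job. What is shaped like the spacer3 but orange, purple or yellow is not meant.

How it is judged:
On the way:
1. every spacer lies pad up on the floor of the drawer, and the drawer still stands open (angle between each of spacer1, spacer2, spacer3, spacer4's own z axis and vertical below 0.15 rad and x of spacer1 in the frame of drawer_floor between -0.11 and 0.11 m and y of spacer1 in the frame of drawer_floor between -0.125 and 0.125 m and z of spacer1 in the frame of drawer_floor between 0.014 and 0.028 m and x of spacer2 in the frame of drawer_floor between -0.11 and 0.11 m and y of spacer2 in the frame of drawer_floor between -0.125 and 0.125 m and z of spacer2 in the frame of drawer_floor between 0.014 and 0.028 m and x of spacer3 in the frame of drawer_floor between -0.11 and 0.11 m and y of spacer3 in the frame of drawer_floor between -0.125 and 0.125 m and z of spacer3 in the frame of drawer_floor between 0.014 and 0.028 m and x of spacer4 in the frame of drawer_floor between -0.11 and 0.11 m and y of spacer4 in the frame of drawer_floor between -0.125 and 0.125 m and z of spacer4 in the frame of drawer_floor between 0.014 and 0.028 m and value of joint drawer below 0.16 m), for 0.2 s.
At the end, for the whole second after the job is handed in: every spacer present lies flat (within 0.15 rad) with its pad on top on the drawer's floor, not stacked, at rest, and the drawer is home within 3 mm (angle between each of spacer1, spacer2, spacer3, spacer4's own z axis and vertical below 0.15 rad and x of spacer1 in the frame of drawer_floor between -0.11 and 0.11 m and y of spacer1 in the frame of drawer_floor between -0.125 and 0.125 m and z of spacer1 in the frame of drawer_floor between 0.014 and 0.028 m and x of spacer2 in the frame of drawer_floor between -0.11 and 0.11 m and y of spacer2 in the frame of drawer_floor between -0.125 and 0.125 m and z of spacer2 in the frame of drawer_floor between 0.014 and 0.028 m and x of spacer3 in the frame of drawer_floor between -0.11 and 0.11 m and y of spacer3 in the frame of drawer_floor between -0.125 and 0.125 m and z of spacer3 in the frame of drawer_floor between 0.014 and 0.028 m and x of spacer4 in the frame of drawer_floor between -0.11 and 0.11 m and y of spacer4 in the frame of drawer_floor between -0.125 and 0.125 m and z of spacer4 in the frame of drawer_floor between 0.014 and 0.028 m and linear speed of each of spacer1, spacer2, spacer3, spacer4 below 0.02 m/s and value of joint drawer above 0.212 m); the robot touches nothing.
It fails at once if the tray wedge, the chock or the cart pin is moved by more than 5 cm (distance of any of tray_wedge, chock, cart_pin from where it was at the start of the episode above 0.05 m).
It fails at once if the drawer is slammed (faster than 0.5 m/s) (velocity of joint drawer above 0.5 m/s).
Of spacer1, spacer2, spacer3, spacer4 only 3 to 4 are there at a start; the rules pass over those that are not, and their reading is None.
At some moment in a run one of spacer1, spacer2, spacer3, spacer4 may be knocked a few centimetres aside while the robot is not near it.
Once in a run the grip may slacken for a moment while it holds something.
It also fails if it takes over 210 s, if anything falls off the work surface, if the arm or the gripper's body presses on something with over 40 N, if the wrist force passes 120 N, or if a joint passes its speed limit or range.

## Working session

There is one attempt and no reset: what is moved stays moved. The work goes in short steps, Python scripts to look and compute and a shell command to move; the robot and the scene stay as the last step left them, time stands still between calls to the robot, and variables do not carry over. Pictures are saved under pics/ and viewed, at most 14 in all, crops included, and the job is handed in when it is done.

```bash
ls; mkdir -p pics; cat > h.py <<'E'
import numpy as np, cv2
from rig import env
from scipy.spatial.transform import Rotation as Ro
def K(p):
    f=210/np.tan(np.radians(p["fovy"])/2); return f,p["cx"],p["cy"],p["k1"],np.array(p["R"]),np.array(p["t"])
def px(p,X):
    f,cx,cy,k,R,t=K(p); c=R@np.array(X,float)+t; a=c[:2]/c[2]; a=a*(1+k*(a@a)); return np.array([cx+f*a[0],cy+f*a[1]])
def world(p,u,v,z):
    f,cx,cy,k,R,t=K(p); d=np.array([(u-cx)/f,(v-cy)/f]); a=d.copy()
    for _ in range(30): a=d/(1+k*(a@a))
    ray=R.T@np.array([a[0],a[1],1]); o=-R.T@t; return o+ray*(z-o[2])/ray[2]
def show(p,name,crop=None):
    im=p["color"]
    if crop: x0,y0,x1,y1=crop; im=im[y0:y1,x0:x1]
    s=min(800/im.shape[1],600/im.shape[0]); cv2.imwrite("pics/"+name,cv2.resize(im,None,fx=s,fy=s,interpolation=cv2.INTER_CUBIC))
E
python3 - <<'E'
from h import *
s=env.sense(); print({k:np.round(v,3) for k,v in s.items()}); print(Ro.from_rotvec(s["tool_rot"]).as_matrix().round(3))
for n in ("top","scene"):
    p=env.camera(n); show(p,n+"0.png"); print(n,p["fovy"],p["cx"],p["cy"],p["k1"],(-np.array(p["R"]).T@p["t"]).round(3))
    for l in ["spacer1","drawer_floor","drawer_pull","tray_wedge","chock","cart_pin"]:
        for d in env.spot_in(p,l): print(l,np.round(d["point"],3),round(d["confidence"],2),px(p,d["point"]).round())
E
```

```text
pics
{'clock': np.float64(0.0), 'joints': array([ 1.237,  0.418, -0.01 ,  1.614,  0.005,  1.111, -0.053]), 'qvel': array([-0.001, -0.   , -0.   ,  0.   , -0.   ,  0.001,  0.001]), 'joint_efforts': array([-1.0000e-03, -8.5124e+01,  6.3900e-01, -4.2598e+01, -4.9000e-02,
        1.9000e-02,  0.0000e+00]), 'position': array([ 0.18 , -0.598,  0.205]), 'tool_rot': array([-3.107, -0.458,  0.   ]), 'ft_force': array([0.333, 0.183, 0.086]), 'moment': array([-0.012, -0.022, -0.02 ]), 'grasp_force': np.float64(0.0), 'finger_gap': np.float64(0.094)}
[[ 0.957  0.289 -0.   ]
 [ 0.289 -0.957  0.001]
 [-0.    -0.001 -1.   ]]
top 47.489730062344606 279.0461085801675 214.67646788598236 -0.10471494197271589 [ 0.33  -0.142  1.397]
spacer1 [ 0.649 -0.2    0.04 ] 0.7 [295. 168.]
spacer1 [ 0.483 -0.413  0.04 ] 0.67 [370. 223.]
spacer1 [ 0.392 -0.19   0.038] 0.67 [294. 257.]
spacer1 [ 0.654 -0.098  0.036] 0.66 [260. 167.]
spacer1 [ 0.396 -0.515  0.041] 0.62 [407. 252.]
spacer1 [ 0.536 -0.285  0.038] 0.59 [325. 206.]
spacer1 [ 0.58  -0.562  0.041] 0.58 [419. 189.]
drawer_floor [0.596 0.21  0.014] 0.77 [157. 
[... 182 characters left out ...]
.27 [156. 190.]
scene 50.33684940616838 275.50757737761177 216.55426587905248 -0.01643803640815395 [ 1.028 -0.386  1.016]
spacer1 [ 0.399 -0.189  0.036] 0.98 [250. 194.]
spacer1 [ 0.498 -0.413  0.047] 0.8 [179. 254.]
spacer1 [ 0.59  -0.566  0.038] 0.8 [127. 314.]
spacer1 [ 0.403 -0.517  0.042] 0.65 [127. 238.]
spacer1 [ 0.544 -0.282  0.041] 0.64 [237. 251.]
spacer1 [ 0.663 -0.203  0.045] 0.63 [287. 279.]
spacer1 [ 0.666 -0.1    0.044] 0.59 [327. 264.]
drawer_floor [0.574 0.206 0.012] 0.67 [412. 198.]
drawer_pull [0.575 0.201 0.011] 0.56 [410. 199.]
tray_wedge [ 0.697 -0.405  0.023] 0.82 [211. 330.]
chock [ 0.36  -0.308  0.042] 0.89 [202. 196.]
cart_pin [ 0.6   -0.487  0.024] 0.84 [164. 306.]
```

View pics/top0.png

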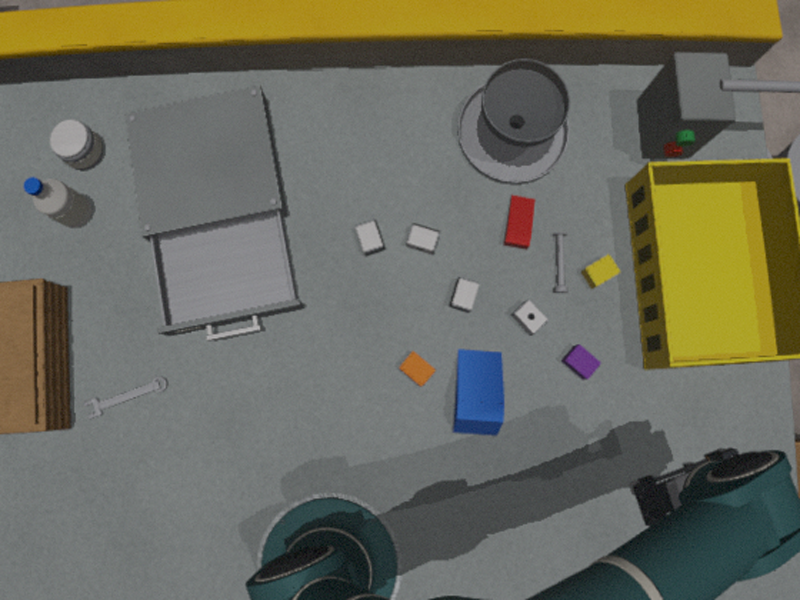

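View pics/scene0.png

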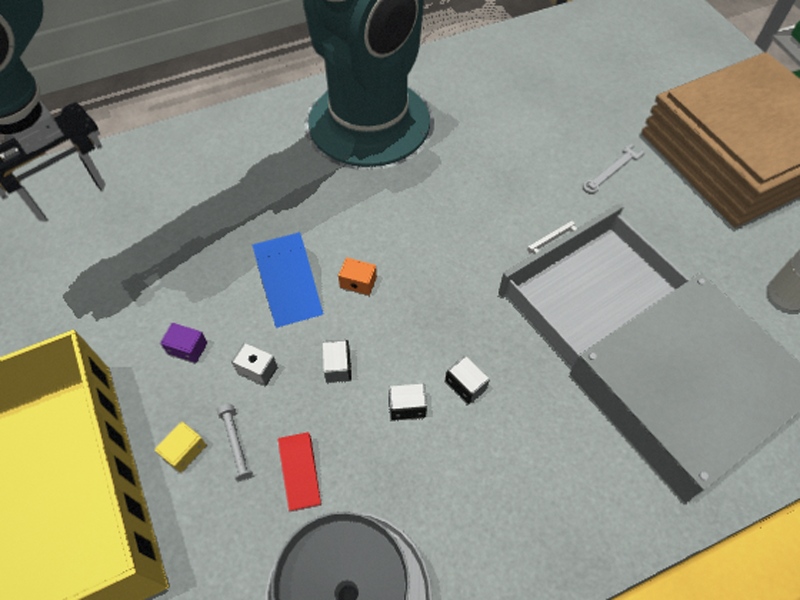

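The top view shows four aluminium spacers (plus orange, purple and yellow look-alikes). The one at shown px (530,316) has its drain hole up, and the other three have pads on a side. The drawer is open at (225,270), with its unit behind it. The tool can't tilt, so I plan to hold each spacer by its ends and press its overhang down on the unit's fixed 75 mm front edge to roll it. Next I'll measure.

```bash
cat >> h.py <<'E'
def tops(p,z=0.04,zr=None):
    "bright aluminium faces as rectangles at height z"
    hsv=cv2.cvtColor(p["color"],cv2.COLOR_BGR2HSV); m=((hsv[...,2]>195)&(hsv[...,1]<40)).astype(np.uint8)
    n,l,st,c=cv2.connectedComponentsWithStats(m); out=[]
    for i in range(1,n):
        if st[i,4]<120: continue
        w=np.array([world(p,u,v,z)[:2] for v,u in zip(*np.where(l==i))])
        if not(0.2<w[:,0].mean()<0.95): continue
        (cx,cy),(a,b),_=r=cv2.minAreaRect((w*1000).astype(np.float32)); q=cv2.boxPoints(r)
        e=max((q[1]-q[0],q[2]-q[1]),key=np.linalg.norm)
        out.append((round(cx),round(cy),round(max(a,b)),round(min(a,b)),round(np.degrees(np.arctan2(e[1],e[0]))%180,1),st[i,4]))
    return out
E
python3 - <<'E'
from h import *
p=env.camera("top"); print(*tops(p),sep="\n"); show(p,"topd.png",(85,50,225,250))
for u,v in [(148,235),(283,205),(130,112),(265,88)]: print(world(p,u*.7,v*.7,.075).round(3))
s=env.camera("scene"); print(*tops(s),sep="\n"); show(s,"scenes.png",(150,220,360,310))
E
```

```text
[0.665 0.35  0.075]
[0.719 0.076 0.075]
[0.931 0.4   0.075]
[0.972 0.115 0.075]
(536, -286, 54, 39, np.float32(159.4), np.int32(317))
(484, -416, 53, 40, np.float32(40.8), np.int32(293))
(659, -92, 53, 39, np.float32(16.9), np.int32(335))
(653, -203, 53, 40, np.float32(71.6), np.int32(354))
```

View pics/scenes.png

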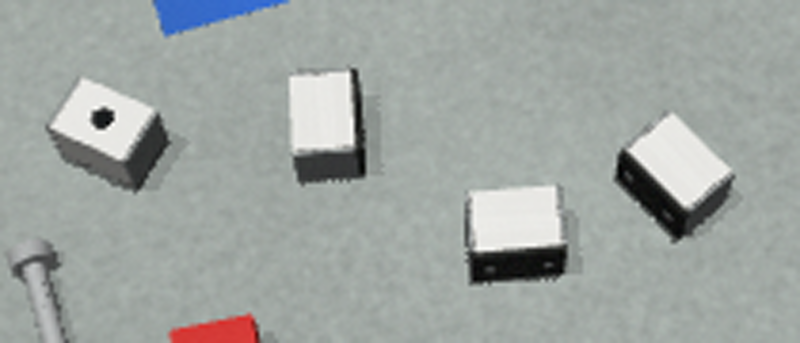

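View pics/topd.png

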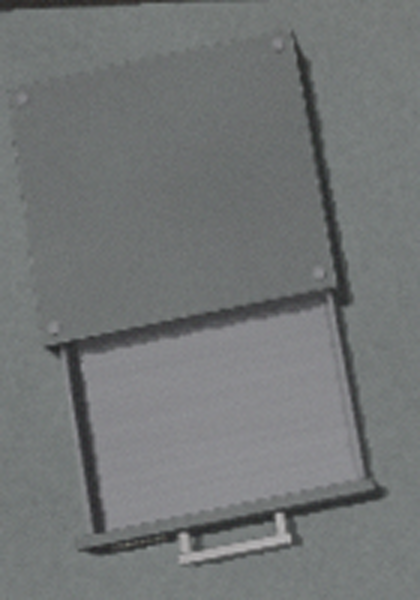

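The scene crop shows pads at C's front (515,262), D's lower-left face (650,200) and B's right side (360,110). A has its hole up. The drawer crop gives the unit front edge as (48,347)–(335,288). Now I'll compute the drawer frame and the first move.

```bash
cat >> h.py <<'E'
def go(x,y,ang,z=None):
    "shift in present tool axes (mm), and yaw (rad), to put TCP at x,y,z mm with tool x at ang deg"
    s=env.sense(); R=Ro.from_rotvec(s["tool_rot"]).as_matrix(); P=np.array(s["position"])*1000
    d=R.T@(np.array([x,y,P[2] if z is None else z])-P); a=np.degrees(np.arctan2(R[1,0],R[0,0]))
    t=(a-ang+180)%360-180
    print("shift",d.round(1),"yaw",np.radians(t).round(3),"now",P.round(1),"ang",a.round(1),"q7",round(s["joints"][6],2),"t",round(s["clock"],1))
E
python3 - <<'E'
from h import *
p=env.camera("top")
c=lambda u,v,z:(world(p,u/3+85,v/3+50,z)*1000)[:2]
P={"uFL":c(48,347,.075),"uFR":c(335,290,.075),"uBL":c(12,92,.075),"uBR":c(293,35,.075),"frontL":c(82,546,.070),"frontR":c(385,488,.070),"pullL":c(180,561,.048),"pullR":c(290,541,.048)}
for k,v in P.items(): print(k,v.round())
an=lambda a,b:np.degrees(np.arctan2(*(P[b]-P[a])[::-1])).round(1)
print("edge",an("uFR","uFL")-90,an("uBR","uBL")-90,"sides",an("uFL","uBL"),an("uFR","uBR"),"front",an("frontR","frontL")-90,"pull",an("pullR","pullL")-90,np.linalg.norm(P["uFL"]-P["uFR"]),np.linalg.norm(P["uFL"]-P["uBL"]))
s=env.camera("scene")
for d in env.outline_of(s,"drawer_floor")[:1]:
    cv2.imwrite("/tmp/m.png",d["mask"]*255)
show(s,"scd.png",(330,130,560,350))
go(653,-203,-18.4)
E
```

```text
uFL [662. 358.]
uFR [710.  80.]
uBL [924. 406.]
uBR [972. 124.]
frontL [470. 321.]
frontR [519.  33.]
pullL [456. 233.]
pullR [473. 127.]
edge 9.700000000000003 9.700000000000003 sides 10.4 9.5 front 9.599999999999994 pull 9.099999999999994 281.58450144406174 266.2432723505957
shift [ 566.6 -242.1   -0. ] yaw 0.614 now [ 180.4 -598.4  205.4] ang 16.8 q7 -0.05 t 0.9[ WARN:0@4.887] global loadsave.cpp:1063 imwrite_ Unsupported depth image for selected encoder is fallbacked to CV_8U.
```

View pics/scd.png

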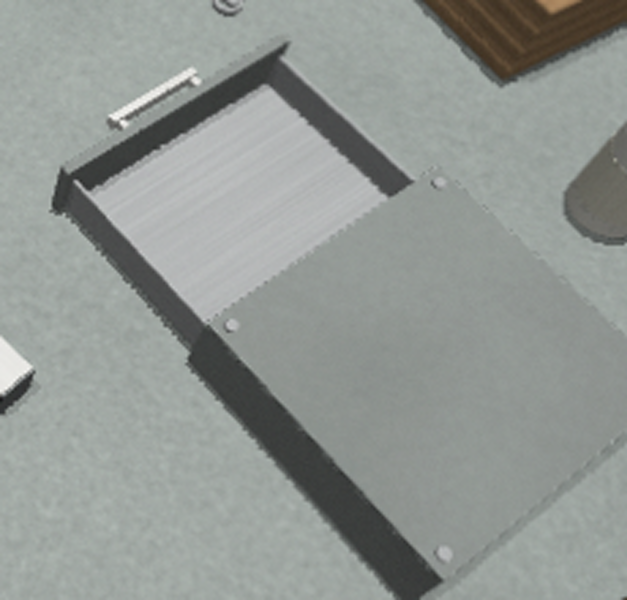

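```bash
python3 -m crank '[[35.4,-15.1,0,0,94],[35.4,-15.1,0,0,94],[35.4,-15.1,0,0,94],[35.4,-15.1,0,0,94],[35.4,-15.1,0,0,94],[35.4,-15.1,0,0,94],[35.4,-15.1,0,0,94],[35.4,-15.1,0,0,94]]' && python3 -m crank '[[35.4,-15.1,0,0,94],[35.4,-15.1,0,0,94],[35.4,-15.1,0,0,94],[35.4,-15.1,0,0,94],[35.4,-15.1,0,0,94],[35.4,-15.1,0,0,94],[35.4,-15.1,0,0,94],[35.4,-15.1,0,0,94]]' && python3 -m crank '[[0,0,10,0.123,94],[0,0,20,0.123,94],[0,0,20,0.123,94],[0,0,20,0.123,94],[0,0,20,0.122,94],[0,0,0,0,94],[0,0,0,0,94],[0,0,0,0,94]]'
python3 - <<'E'
from h import *
go(653,-203,-18.4)
s=env.camera("scene")
c=lambda u,v,z:(world(s,u/2.727+330,v/2.727+130,z)*1000)[:2].round()
print("uFR",c(206,323,.075),"uFL",c(433,167,.075),"bolts", c(232,326,.077),c(439,183,.077),"pull",c(109,118,.048),c(193,70,.048))
print(tops(s))
t=env.camera("top"); 
for n,q in(("t",t),("s",s)):
  for d in env.spot_in(q,"spacer1"): print(n,np.round(d["point"],3),round(d["confidence"],2))
E
```

```text
clock: 1.75
position: [0.4177, -0.3999, 0.2056]
tool_rot: [3.108, 0.458, 0.0]
ft_force: [0.4, -0.0, 0.4]
finger_gap: 0.0936
grasp_force: 0.0
clock: 2.55
position: [0.654, -0.2025, 0.2054]
tool_rot: [3.108, 0.458, -0.0]
ft_force: [-0.1, -0.9, 0.2]
finger_gap: 0.0939
grasp_force: 0.0
clock: 3.35
position: [0.6536, -0.2037, 0.1167]
tool_rot: [3.102, -0.498, 0.002]
ft_force: [0.3, -0.3, 0.2]
finger_gap: 0.094
grasp_force: 0.0
shift [-0.8 -0.5 -0. ] yaw 0.003 now [ 653.6 -203.7  116.7] ang -18.2 q7 -1.67 t 3.4
uFR [717.  79.] uFL [665. 360.] bolts [729.  97.] [682. 352.] pull [477. 127.] [460. 234.]
[(468, 188, 109, 21, np.float32(100.0), np.int32(131)), (601, 195, 233, 167, np.float32(99.5), np.int32(3867)), (535, -286, 54, 39, np.float32(159.4), np.int32(307)), (483, -416, 54, 41, np.float32(40.8), np.int32(308)), (659, -92, 52, 38, np.float32(16.9), np.int32(306))]
t [ 0.394 -0.514  0.039] 0.9
t [ 0.485 -0.413  0.042] 0.81
t [ 0.662 -0.09   0.036] 0.73
t [ 0.584 -0.561  0.04 ] 0.71
t [ 0.535 -0.285  0.04 ] 0.53
s [ 0.667 -0.105  0.043] 0.8
s [ 0.587 -0.568  0.041] 0.78
s [ 0.66  -0.204  0.045] 0.73
s [ 0.497 -0.412  0.044] 0.62
s [ 0.549 -0.286  0.04 ] 0.56
s [ 0.402 -0.517  0.04 ] 0.56
s [ 0.393 -0.2    0.038] 0.5
```

```bash
python3 -m crank '[[2,0,25,0,94],[0,0,25,0,94],[0,0,25,0,94],[0,0,20,0,94],[0,0,12,0,94],[0,0,6.5,0,94],[0,0,0,0,94],[0,0,0,0,50]]' && python3 -m crank '[[0,0,0,0,40],[0,0,0,0,40],[0,0,0,0,40],[0,0,0,0,40],[0,0,0,0,40],[0,0,0,0,40],[0,0,-10,0,40],[0,0,-20,0,40]]' && python3 -m crank '[[0,0,-30,0,40],[0,0,-30,0,40],[0,0,-30,0,40],[0,0,-30,0,40],[0,0,0,0,40],[0,0,0,0,40],[0,0,0,0,40],[0,0,0,0,40]]'
cat >> h.py <<'E'
def W(xd,yd): a=np.radians(10); return 618+xd*np.cos(a)-yd*np.sin(a), 207+xd*np.sin(a)+yd*np.cos(a)
E
python3 - <<'E'
from h import *
go(*W(40,0),10); s=env.camera("scene"); show(s,"grab.png",(200,120,420,320))
E
```

```text
clock: 4.35
position: [0.6554, -0.2044, 0.0028]
tool_rot: [3.101, -0.502, 0.002]
ft_force: [-0.4, 1.1, 0.8]
finger_gap: 0.0886
grasp_force: 0.0
clock: 5.15
position: [0.6537, -0.2039, 0.0311]
tool_rot: [-3.101, 0.502, 0.005]
ft_force: [-0.1, -0.0, -0.7]
finger_gap: 0.0599
grasp_force: 30.0
clock: 5.95
position: [0.6542, -0.204, 0.1506]
tool_rot: [-3.101, 0.502, 0.003]
ft_force: [-0.8, 0.2, -2.0]
finger_gap: 0.0597
grasp_force: 30.0
shift [-1.289e+02 -3.976e+02  2.000e-01] yaw -0.496 now [ 654.2 -204.   150.6] ang -18.4 q7 -1.67 t 6.0
```

View pics/grab.png

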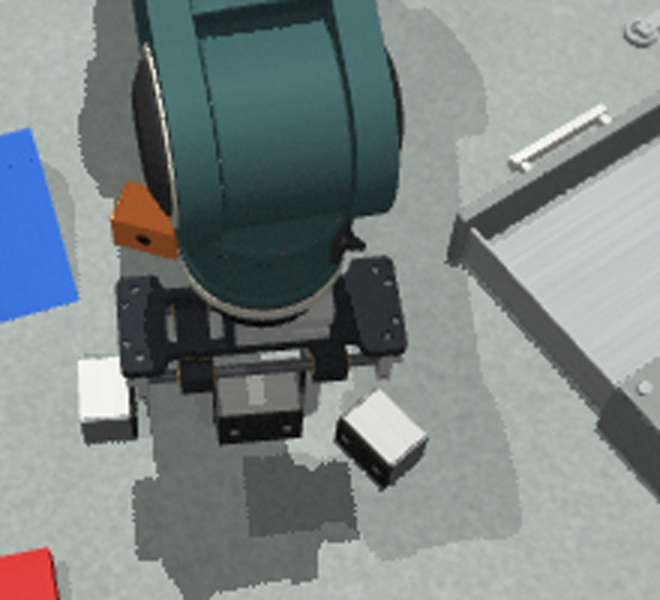

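The spacer is held level with its pad facing front at (260,425). I'll carry it over the drawer at drawer x=40, y=0.

```bash
python3 -m crank '[[-8,-24.9,0,0,40],[-8,-24.9,0,0,40],[-8,-24.9,0,0,40],[-8,-24.9,0,0,40],[-8,-24.9,0,0,40],[-8,-24.9,0,0,40],[-8,-24.9,0,0,40],[-8,-24.9,0,0,40]]' && python3 -m crank '[[-8,-24.9,0,0,40],[-8,-24.9,0,0,40],[-8,-24.9,0,0,40],[-8,-24.9,0,0,40],[-8,-24.9,0,0,40],[-8,-24.9,0,0,40],[-8,-24.9,0,0,40],[-8,-24.9,0,0,40]]' && python3 -m crank '[[0,0,0,-0.1,40],[0,0,0,-0.1,40],[0,0,0,-0.1,40],[0,0,0,-0.1,40],[0,0,0,-0.096,40],[0,0,0,0,40],[0,0,0,0,40],[0,0,0,0,40]]'
python3 - <<'E'
from h import *
go(*W(52,0),10,75)
E
```

```text
clock: 6.8
position: [0.6567, 0.0061, 0.1513]
tool_rot: [3.101, -0.502, -0.002]
ft_force: [1.1, 0.2, -1.7]
finger_gap: 0.0598
grasp_force: 30.0
clock: 7.6
position: [0.6588, 0.2152, 0.1513]
tool_rot: [3.101, -0.502, -0.002]
ft_force: [0.1, -0.7, -1.3]
finger_gap: 0.0595
grasp_force: 30.0
clock: 8.4
position: [0.6591, 0.2141, 0.1517]
tool_rot: [3.13, 0.27, -0.001]
ft_force: [0.2, -0.5, -1.9]
finger_gap: 0.0602
grasp_force: 30.0
shift [10.3 -0.1 76.7] yaw -0.002 now [659.1 214.1 151.7] ang 9.9 q7 -1.88 t 8.4
```

```bash
python3 -m crank '[[0,0,25,0,40],[0,0,25,0,40],[0,0,25,0,40],[0,0,20,0,40],[0,0,10,0,40],[0,0,0,0,40],[0,0,0,0,40],[0,0,0,0,40]]' && python3 -m crank '[[1,0,0,0,40],[1,0,0,0,40],[1,0,0,0,40],[0,0,0,0,40],[1,0,0,0,40],[1,0,0,0,40],[0,0,0,0,40],[0,0,0,0,40]]' && python3 -m crank '[[1,0,0,0,40],[1,0,0,0,40],[0,0,0,0,40],[0,0,0,0,40],[0,0,0,0,40],[0,0,0,0,40],[0,0,0,0,40],[0,0,0,0,40]]'&& python3 -m crank '[[1,0,0,0,40],[1,0,0,0,40],[0,0,0,0,40],[0,0,0,0,40],[0,0,0,0,40],[0,0,0,0,40],[0,0,0,0,40],[0,0,0,0,40]]'
python3 - <<'E'
from h import *
go(*W(52,0),10,75)
E
```

```text
clock: 9.2
position: [0.6599, 0.2145, 0.0483]
tool_rot: [-3.129, -0.274, -0.003]
ft_force: [-0.7, 0.8, -2.2]
finger_gap: 0.0598
grasp_force: 30.0
clock: 10.0
position: [0.664, 0.2151, 0.0469]
tool_rot: [-3.13, -0.274, 0.0]
ft_force: [0.5, -0.1, -1.4]
finger_gap: 0.0597
grasp_force: 30.0
clock: 10.8
position: [0.6661, 0.2155, 0.047]
tool_rot: [-3.13, -0.274, 0.0]
ft_force: [-0.4, -0.1, -1.0]
finger_gap: 0.06
grasp_force: 30.0
clock: 11.6
position: [0.6667, 0.2156, 0.0466]
tool_rot: [3.129, 0.275, -0.005]
ft_force: [-10.0, -2.8, 3.2]
finger_gap: 0.06
grasp_force: 30.0
shift [  2.5   0.1 -28.4] yaw 0.001 now [666.7 215.6  46.6] ang 10.0 q7 -1.9 t 11.6
```

```bash
python3 -m crank '[[-3,0,0,0,40],[0,0,-18,0,40],[0,0,-19,0,40],[5,0,0,0,40],[5,0,0,0,40],[0,0,0,0,40],[0,0,3,0,40],[0,0,3,0,40]]' && python3 -m crank '[[-1,0,2,0,40],[-1,0,2,0,40],[-1,0,2,0,40],[-1,0,2,0,40],[-1,0,2,0,40],[-1,0,2,0,40],[-1,0,2,0,40],[0,0,0,0,40]]' && python3 -m crank '[[-0.3,0,2,0,40],[-0.3,0,2,0,40],[-0.4,0,2,0,40],[-0.5,0,2,0,40],[0,0,2,0,40],[0,0,2,0,40],[0,0,2,0,40],[0,0,2,0,40]]'
python3 - <<'E'
from h import *
go(*W(48.5,0),10,45); s=env.camera("scene"); show(s,"roll.png",(330,100,530,250))
E
```

```text
clock: 12.4
position: [0.6745, 0.2169, 0.0771]
tool_rot: [3.129, 0.274, -0.002]
ft_force: [-7.7, -3.1, 25.8]
finger_gap: 0.0596
grasp_force: 30.0
clock: 13.2
position: [0.6696, 0.2161, 0.0659]
tool_rot: [-3.129, -0.274, -0.006]
ft_force: [-0.9, -2.4, 19.3]
finger_gap: 0.0597
grasp_force: 30.0
clock: 14.0
position: [0.6675, 0.2157, 0.0498]
tool_rot: [-3.129, -0.274, -0.004]
ft_force: [-7.2, -3.4, 23.0]
finger_gap: 0.0597
grasp_force: 30.0
shift [-1.8  0.   4.8] yaw 0.0 now [667.5 215.7  49.8] ang 10.0 q7 -1.9 t 14.0
```

View pics/roll.png

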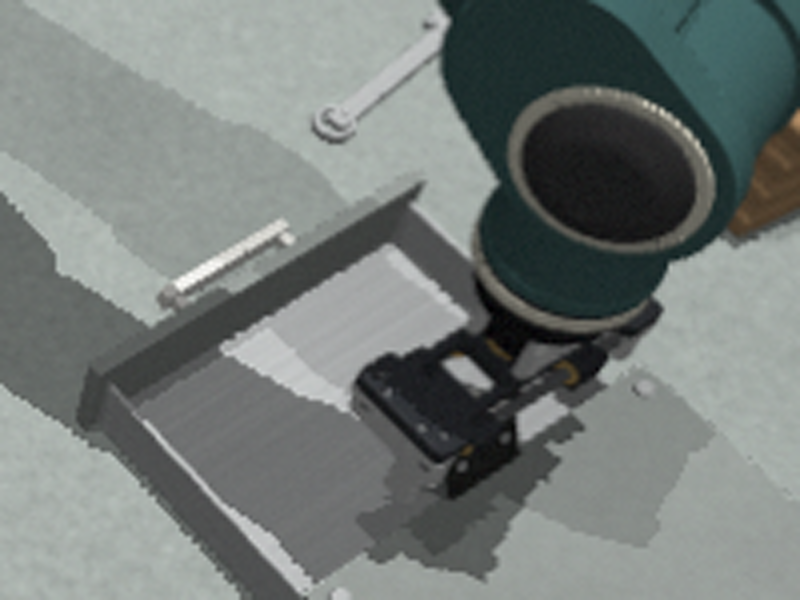

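Occluded; a black pad face shows at (485,455), but the angle is unclear. I'll raise it and look.

```bash
python3 -m crank '[[-2,0,0,0,40],[-3,0,-5,0,40],[-10,0,-20,0,40],[-20,0,-30,0,40],[-20,0,-30,0,40],[0,0,-15,0,40],[0,0,0,0,40],[0,0,0,0,40]]'
python3 - <<'E'
from h import *
s=env.camera("scene"); show(s,"roll2.png",(360,80,500,185))
E
```

```text
clock: 14.85
position: [0.6125, 0.2057, 0.147]
tool_rot: [3.129, 0.274, -0.001]
ft_force: [-0.3, 0.1, -2.7]
finger_gap: 0.0599
grasp_force: 30.0
```

View pics/roll2.png

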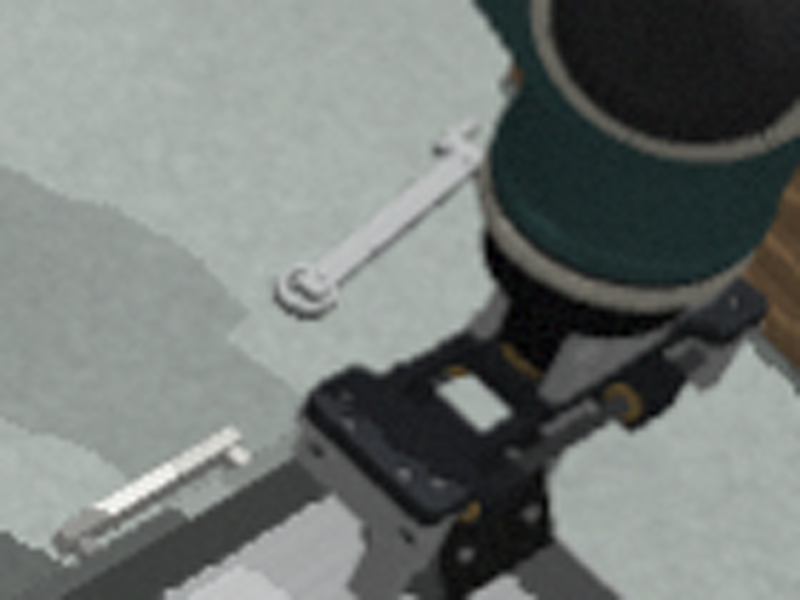

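```bash
python3 - <<'E'
from h import *
s=env.camera("scene"); q=env.sense(); P=np.array(q["position"]); R=Ro.from_rotvec(q["tool_rot"]).as_matrix()
A=P-R[:,2]*0.019; X=R[:,0]; Y=R[:,1]
for th in range(0,121,15):
    t=np.radians(th); n=np.cos(t)*X+np.array([0,0,np.sin(t)]); u=-np.sin(t)*X+np.array([0,0,np.cos(t)])
    c=A+.0215*n-.002*u; print(th,px(s,c).round(1),px(s,c-.018*Y).round(1),px(s,c+.018*Y).round(1))
E
```

```text
0 [443.2 181.7] [448.7 178.1] [437.6 185.2]
15 [443.9 180.2] [449.5 176.7] [438.3 183.8]
30 [444.1 178.3] [449.7 174.8] [438.5 181.9]
45 [443.8 176.2] [449.4 172.7] [438.2 179.8]
60 [443.1 174.1] [448.7 170.5] [437.4 177.6]
75 [441.9 171.9] [447.5 168.4] [436.2 175.5]
90 [440.4 170. ] [446.  166.5] [434.7 173.5]
105 [438.6 168.4] [444.2 164.9] [432.9 171.9]
120 [436.7 167.3] [442.3 163.8] [431.  170.8]
```

```bash
python3 -m crank '[[20,0,20,0,40],[20,0,20,0,40],[14,0,20,0,40],[0,0,5,0,40],[0,0,2,0,40],[0,0,2,0,40],[0,0,2,0,40],[0,0,2,0,40]]' && python3 -m crank '[[0,0,3,0,40],[0,0,3,0,40],[0,0,3,0,40],[0,0,3,0,40],[0,0,3,0,40],[0,0,3,0,40],[0,0,3,0,40],[0,0,3,0,40]]' && python3 -m crank '[[0,0,3,0,40],[0,0,3,0,40],[0,0,3,0,40],[0,0,3,0,40],[0,0,0,0,40],[0,0,0,0,40],[0,0,0,0,40],[0,0,0,0,40]]'
python3 - <<'E'
from h import *
go(*W(48.5,0),10,36)
E
```

```text
clock: 15.75
position: [0.6657, 0.2154, 0.0756]
tool_rot: [-3.129, -0.274, -0.001]
ft_force: [0.1, 0.2, -1.8]
finger_gap: 0.0601
grasp_force: 30.0
clock: 16.55
position: [0.6656, 0.2154, 0.0507]
tool_rot: [-3.13, -0.274, 0.0]
ft_force: [-0.2, 0.7, -1.4]
finger_gap: 0.0598
grasp_force: 30.0
clock: 17.35
position: [0.6666, 0.2156, 0.0405]
tool_rot: [-3.129, -0.274, -0.004]
ft_force: [-3.9, -2.3, 15.4]
finger_gap: 0.0601
grasp_force: 30.0
shift [-0.8  0.   4.5] yaw 0.0 now [666.6 215.6  40.5] ang 10.0 q7 -1.9 t 17.4
```

```bash
python3 -m crank '[[0,0,2,0,40],[0,0,2,0,40],[0,0,2,0,40],[0,0,0,0,40],[0,0,0,0,40],[0,0,0,0,40],[0,0,0,0,40],[0,0,0,0,40]]' && python3 -m crank '[[0,0,2,0,40],[0,0,2,0,40],[0,0,2,0,40],[0,0,0,0,40],[0,0,0,0,40],[0,0,0,0,40],[0,0,0,0,40],[0,0,0,0,40]]'; python3 -m crank '[[-3,0,-5,0,40],[-5,0,-20,0,40],[-10,0,-30,0,40],[-20,0,-30,0,40],[-20,0,-30,0,40],[0,0,-5,0,40],[0,0,0,0,40],[0,0,0,0,40]]'
python3 - <<'E'
from h import *
s=env.camera("scene"); go(*W(0,0),10); show(s,"roll3.png",(390,100,510,190))
E
```

```text
clock: 18.15
position: [0.6667, 0.2156, 0.0346]
tool_rot: [-3.129, -0.274, -0.004]
ft_force: [-4.1, -2.3, 15.0]
finger_gap: 0.0601
grasp_force: 30.0
clock: 18.95
position: [0.6658, 0.2156, 0.0274]
tool_rot: [-3.129, -0.274, -0.001]
ft_force: [-3.7, -1.1, 6.4]
finger_gap: 0.06
grasp_force: 30.0
clock: 19.75
position: [0.6085, 0.205, 0.1458]
tool_rot: [3.129, 0.274, -0.002]
ft_force: [0.1, 0.2, -2.0]
finger_gap: 0.0599
grasp_force: 30.0
shift [ 9.9 -0.4 -0. ] yaw -0.0 now [608.4 204.9 145.5] ang 10.0 q7 -1.89 t 19.8
```

View pics/roll3.png

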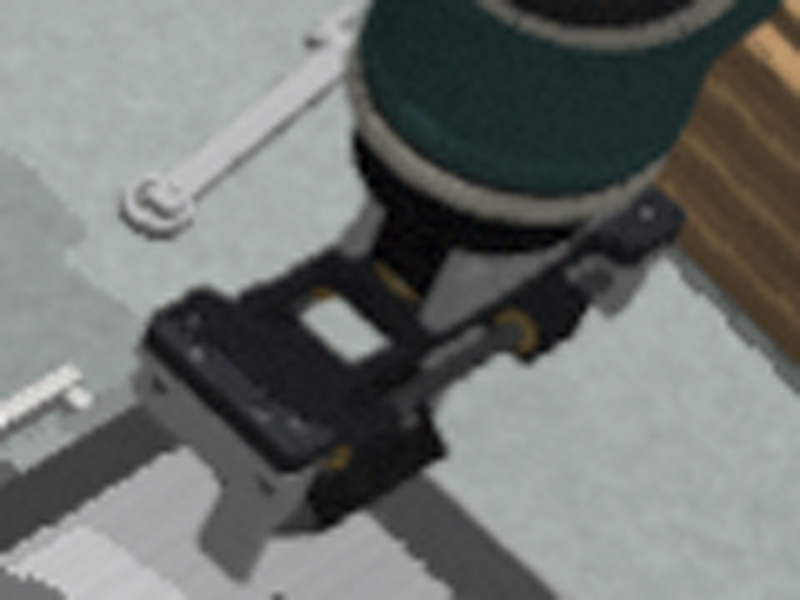

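The pad now looks rotated well upward, with the block a bit high in the fingers. I'll lower it at drawer (-78, 65) while watching the force.

```bash
python3 -m crank '[[-17,-16.5,20,0,40],[-17,-16.5,20,0,40],[-17,-16.5,20,0,40],[-17,-16.5,10,0,40],[0,0,10,0,40],[0,0,0,0,40],[0,0,0,0,40],[0,0,0,0,40]]' && python3 -m crank '[[0,0,6,0,40],[0,0,6,0,40],[0,0,6,0,40],[0,0,6,0,40],[0,0,0,0,40],[0,0,0,0,40],[0,0,0,0,40],[0,0,0,0,40]]' && python3 -m crank '[[0,0,5,0,40],[0,0,5,0,40],[0,0,5,0,40],[0,0,0,0,40],[0,0,0,0,40],[0,0,0,0,40],[0,0,0,0,40],[0,0,0,0,40]]'&& python3 -m crank '[[0,0,3,0,40],[0,0,2,0,40],[0,0,2,0,40],[0,0,0,0,40],[0,0,0,0,40],[0,0,0,0,40],[0,0,0,0,40],[0,0,0,0,40]]'
```

```text
clock: 20.6
position: [0.5309, 0.2579, 0.0672]
tool_rot: [-3.13, -0.272, -0.001]
ft_force: [-0.3, 0.8, -1.1]
finger_gap: 0.0595
grasp_force: 30.0
clock: 21.4
position: [0.5301, 0.2585, 0.0432]
tool_rot: [-3.129, -0.274, -0.001]
ft_force: [0.6, -0.2, -1.3]
finger_gap: 0.0602
grasp_force: 30.0
clock: 22.2
position: [0.5301, 0.2585, 0.0281]
tool_rot: [-3.129, -0.274, -0.0]
ft_force: [0.1, -0.7, -0.9]
finger_gap: 0.0599
grasp_force: 30.0
clock: 23.0
position: [0.53, 0.2584, 0.021]
tool_rot: [-3.13, -0.274, -0.0]
ft_force: [-0.3, -0.2, -1.5]
finger_gap: 0.06
grasp_force: 30.0
```

```bash
python3 -m crank '[[0,0,2,0,40],[0,0,2,0,40],[0,0,2,0,40],[0,0,0,0,40],[0,0,0,0,40],[0,0,0,0,40],[0,0,0,0,40],[0,0,0,0,40]]'&& python3 -m crank '[[0,0,0,0,70],[0,0,0,0,70],[0,0,0,0,70],[0,0,0,0,70],[0,0,-20,0,70],[0,0,-30,0,70],[0,0,-40,0,70],[0,0,-40,0,70]]' && python3 -m crank '[[10,30,0,0,94],[20,40,0,0,94],[20,40,0,0,94],[20,40,0,0,94],[10,40,0,0,94],[0,40,0,0,94],[0,40,0,0,94],[0,0,0,0,94]]'
python3 - <<'E'
from h import *
s=env.camera("scene"); t=env.camera("top")
show(s,"p1.png",(200,100,460,295)); go(659,-92,107)
print(tops(s)); 
E
```

```text
clock: 23.8
position: [0.53, 0.2585, 0.015]
tool_rot: [-3.129, -0.274, -0.0]
ft_force: [-0.1, -0.0, -1.2]
finger_gap: 0.0597
grasp_force: 30.0
clock: 24.6
position: [0.5297, 0.2583, 0.1463]
tool_rot: [3.13, 0.274, -0.001]
ft_force: [0.7, -0.5, 0.1]
finger_gap: 0.07
grasp_force: 0.0
clock: 25.4
position: [0.6563, -0.0006, 0.1446]
tool_rot: [3.128, 0.262, -0.001]
ft_force: [0.6, -0.4, 0.3]
finger_gap: 0.094
grasp_force: 0.0
shift [-13.6  96.8  -0. ] yaw -1.694 now [655.7   5.7 144.8] ang 9.9 q7 -1.56 t 25.5
[(605, 239, 146, 140, np.float32(100.3), np.int32(1442)), (535, -286, 54, 39, np.float32(159.4), np.int32(325)), (483, -416, 55, 41, np.float32(40.8), np.int32(308)), (659, -95, 54, 33, np.float32(16.9), np.int32(124))]
```

View pics/p1.png

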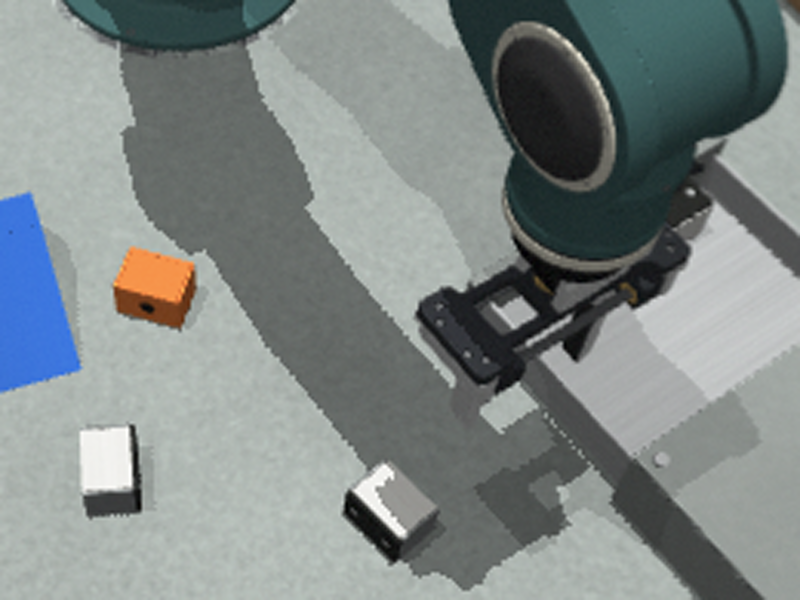

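The view shows the first spacer in the drawer at (690,210), black pad on top. D is at (390,510). D next.

```bash
python3 -m crank '[[-3.4,24.2,0,0,94],[-3.4,24.2,0,0,94],[-3.4,24.2,0,0,94],[-3.4,24.2,0,0,94],[0,0,0,-0.141,94],[0,0,0,-0.141,94],[0,0,0,-0.141,94],[0,0,0,-0.141,94]]' && python3 -m crank '[[0,0,5,-0.141,94],[0,0,5,-0.141,94],[0,0,5,-0.141,94],[0,0,5,-0.141,94],[0,0,5,-0.141,94],[0,0,5,-0.141,94],[0,0,5,-0.141,94],[0,0,5,-0.143,94]]'
python3 - <<'E'
from h import *
go(658.4,-93,106.9,3); p=env.camera("top")
for q in (p,env.camera("scene")): print([np.round(d["point"],3) for d in env.spot_in(q,"spacer1")])
E
```

```text
clock: 26.3
position: [0.6593, -0.0892, 0.1451]
tool_rot: [-2.925, -1.146, -0.001]
ft_force: [0.9, 0.6, -0.6]
finger_gap: 0.0937
grasp_force: 0.0
clock: 27.1
position: [0.6594, -0.0893, 0.105]
tool_rot: [-1.857, -2.534, -0.001]
ft_force: [-0.3, -0.1, -0.3]
finger_gap: 0.094
grasp_force: 0.0
shift [ -3.3  -2.1 102. ] yaw 0.011 now [659.4 -89.3 105. ] ang 107.5 q7 0.1 t 27.1
[array([ 0.537, -0.283,  0.038]), array([0.511, 0.254, 0.057]), array([ 0.395, -0.516,  0.04 ]), array([ 0.582, -0.562,  0.043]), array([ 0.482, -0.411,  0.038])]
[array([0.52 , 0.248, 0.059]), array([ 0.402, -0.52 ,  0.04 ]), array([ 0.666, -0.101,  0.043]), array([ 0.397, -0.186,  0.039]), array([ 0.587, -0.565,  0.038]), array([ 0.548, -0.285,  0.039]), array([ 0.493, -0.415,  0.044])]
```

```bash
python3 -m crank '[[-4.4,-1.2,25,0.01,94],[0,0,25,0,94],[0,0,25,0,94],[0,0,15,0,94],[0,0,8,0,94],[0,0,4,0,94],[0,0,0,0,94],[0,0,0,0,50]]' && python3 -m crank '[[0,0,0,0,40],[0,0,0,0,40],[0,0,0,0,40],[0,0,0,0,40],[0,0,0,0,40],[0,0,0,0,40],[0,0,-10,0,40],[0,0,-20,0,40]]' && python3 -m crank '[[0,0,-30,0,40],[0,0,-30,0,40],[0,0,-30,0,40],[0,0,-30,0,40],[0,0,0,-0.145,40],[0,0,0,-0.145,40],[0,0,0,-0.145,40],[0,0,0,-0.145,40]]' && python3 -m crank '[[0,0,0,-0.145,40],[0,0,0,-0.145,40],[0,0,0,-0.145,40],[0,0,0,-0.145,40],[0,0,0,-0.145,40],[0,0,0,-0.145,40],[0,0,0,0,40],[0,0,0,0,40]]'
python3 - <<'E'
from h import *
go(*W(30,0),190)
E
```

```text
clock: 28.1
position: [0.6599, -0.0958, 0.0039]
tool_rot: [1.88, 2.516, 0.001]
ft_force: [-0.2, 0.4, 0.6]
finger_gap: 0.0894
grasp_force: 0.0
clock: 28.9
position: [0.6582, -0.0956, 0.0323]
tool_rot: [-1.878, -2.515, 0.002]
ft_force: [0.1, -0.5, -1.6]
finger_gap: 0.0597
grasp_force: 30.0
clock: 29.7
position: [0.6591, -0.0958, 0.1534]
tool_rot: [-1.072, -2.953, 0.0]
ft_force: [-0.0, -0.6, -1.5]
finger_gap: 0.06
grasp_force: 30.0
clock: 30.5
position: [0.6591, -0.0959, 0.1531]
tool_rot: [0.255, -3.131, -0.0]
ft_force: [0.3, -0.3, -1.0]
finger_gap: 0.0598
grasp_force: 30.0
shift [-3.840e+01  3.059e+02  1.000e-01] yaw -0.012 now [659.1 -95.9 153.1] ang -170.7 q7 1.42 t 30.5
```

```bash
python3 -m crank '[[-5.4,25.5,0,-0.012,40],[-5.4,25.5,0,0,40],[-5.4,25.5,0,0,40],[-5.4,25.5,0,0,40],[-5.4,25.5,0,0,40],[-5.4,25.5,0,0,40],[-5.4,25.5,0,0,40],[-5.4,25.5,0,0,40]]' && python3 -m crank '[[-5.4,25.5,0,0,40],[-5.4,25.5,0,0,40],[-5.4,25.5,0,0,40],[-5.4,25.5,0,0,40],[0,0,20,0,40],[0,0,20,0,40],[0,0,20,0,40],[0,0,0,0,40]]'
python3 - <<'E'
from h import *
go(*W(56.5,0),190,79)
E
```

```text
clock: 31.3
position: [0.6657, 0.1137, 0.1532]
tool_rot: [-0.274, 3.13, -0.0]
ft_force: [0.4, -1.1, -1.0]
finger_gap: 0.0597
grasp_force: 30.0
clock: 32.1
position: [0.6677, 0.2152, 0.0894]
tool_rot: [0.278, -3.125, 0.002]
ft_force: [0.1, -1.0, -1.0]
finger_gap: 0.06
grasp_force: 30.0
shift [-6.2  0.6 10.4] yaw 0.003 now [667.7 215.2  89.4] ang -169.9 q7 0.96 t 32.1
```

```bash
python3 -m crank '[[-6,0.6,0,0,40],[0,0,5,0,40],[0,0,5,0,40],[1,0,2,0,40],[1,0,2,0,40],[1,0,2,0,40],[1,0,2,0,40],[1,0,2,0,40]]' && python3 -m crank '[[1,0,2,0,40],[1,0,2,0,40],[1,0,2,0,40],[0,0,2,0,40],[0,0,2,0,40],[0,0,2,0,40],[0,0,2,0,40],[0,0,2,0,40]]' && python3 -m crank '[[0,0,2.5,0,40],[0,0,2.5,0,40],[0,0,2.5,0,40],[0,0,2.5,0,40],[0,0,2.5,0,40],[0,0,2.5,0,40],[0,0,0,0,40],[0,0,0,0,40]]' && python3 -m crank '[[0,0,2.5,0,40],[0,0,2.5,0,40],[0,0,2.5,0,40],[0,0,2.5,0,40],[0,0,0,0,40],[0,0,0,0,40],[0,0,0,0,40],[0,0,0,0,40]]'
python3 - <<'E'
from h import *
go(*W(48.5,0),190,27)
E
```

```text
clock: 32.9
position: [0.6711, 0.218, 0.0755]
tool_rot: [-0.28, 3.125, 0.001]
ft_force: [-2.4, -5.0, 25.2]
finger_gap: 0.0594
grasp_force: 30.0
clock: 33.7
position: [0.6678, 0.2174, 0.0594]
tool_rot: [-0.28, 3.126, 0.0]
ft_force: [-6.6, -5.6, 24.5]
finger_gap: 0.0598
grasp_force: 30.0
clock: 34.5
position: [0.6678, 0.2174, 0.0439]
tool_rot: [-0.28, 3.126, 0.001]
ft_force: [-3.5, -3.9, 17.5]
finger_gap: 0.0598
grasp_force: 30.0
clock: 35.3
position: [0.6674, 0.2176, 0.0336]
tool_rot: [-0.281, 3.127, 0.001]
ft_force: [-4.5, -1.0, 15.0]
finger_gap: 0.06
grasp_force: 30.0
shift [ 2.1 -1.9  6.6] yaw 0.005 now [667.4 217.6  33.6] ang -169.7 q7 0.92 t 35.3
```

```bash
python3 -m crank '[[0.5,0,2,0,40],[0.5,0,2,0,40],[0,0,2,0,40],[0,0,2,0,40],[0,0,0,0,40],[0,0,0,0,40],[0,0,0,0,40],[0,0,0,0,40]]' && python3 -m crank '[[3,0,-5,0,40],[5,0,-20,0,40],[10,0,-20,0,40],[20,0,-20,0,40],[0,0,-10,0,40],[0,0,0,0,40],[0,0,0,0,40],[0,0,0,0,40]]'
python3 - <<'E'
from h import *
go(*W(-78,-65),190)
s=env.camera("scene"); show(s,"roll4.png",(350,120,490,225))
E
```

```text
clock: 36.1
position: [0.6658, 0.2169, 0.024]
tool_rot: [0.281, -3.129, -0.0]
ft_force: [-0.9, 0.6, -0.0]
finger_gap: 0.0598
grasp_force: 30.0
clock: 36.9
position: [0.6285, 0.2099, 0.0983]
tool_rot: [0.281, -3.128, 0.0]
ft_force: [-0.6, 0.2, -1.3]
finger_gap: 0.0599
grasp_force: 30.0
shift [ 89.1 -65.7   0.1] yaw 0.004 now [628.5 209.9  98.3] ang -169.8 q7 0.93 t 36.9
```

The force dropped to zero, so the block is past vertical. I'll place it at (-78,-65).

```bash
python3 -m crank '[[22.3,-16.4,0,0,40],[22.3,-16.4,0,0,40],[22.3,-16.4,0,0,40],[22.3,-16.4,0,0,40],[0,0,20,0,40],[0,0,20,0,40],[0,0,10,0,40],[0,0,0,0,40]]' && python3 -m crank '[[0,0,5,0,40],[0,0,5,0,40],[0,0,5,0,40],[0,0,5,0,40],[0,0,0,0,40],[0,0,0,0,40],[0,0,0,0,40],[0,0,0,0,40]]' && python3 -m crank '[[0,0,3,0,40],[0,0,3,0,40],[0,0,3,0,40],[0,0,3,0,40],[0,0,0,0,40],[0,0,0,0,40],[0,0,0,0,40],[0,0,0,0,40]]'
```

```text
clock: 37.75
position: [0.5516, 0.1298, 0.0477]
tool_rot: [0.281, -3.127, -0.001]
ft_force: [-1.0, 0.3, -0.2]
finger_gap: 0.0603
grasp_force: 30.0
clock: 38.55
position: [0.5525, 0.1297, 0.0292]
tool_rot: [-0.281, 3.129, 0.0]
ft_force: [0.2, 0.7, -1.2]
finger_gap: 0.0596
grasp_force: 30.0
clock: 39.35
position: [0.5524, 0.1297, 0.0171]
tool_rot: [-0.281, 3.129, 0.0]
ft_force: [-0.0, -0.3, -1.4]
finger_gap: 0.0595
grasp_force: 30.0
```

```bash
python3 -m crank '[[0,0,0,0,70],[0,0,0,0,70],[0,0,0,0,70],[0,0,0,0,70],[0,0,-20,0,70],[0,0,-30,0,70],[0,0,-40,0,70],[0,0,-40,0,70]]' && python3 -m crank '[[0,-30,0,0,94],[0,-40,0,0,94],[0,-40,0,0,94],[0,-40,0,0,94],[0,-40,0,0,94],[0,-40,0,0,94],[0,-40,0,0,94],[0,0,0,0,94]]'
python3 - <<'E'
from h import *
s=env.camera("scene"); t=env.camera("top")
show(s,"p2.png",(200,100,460,295)); go(535.3,-286,69.4)
print(tops(s))
for q in (s,t): print([np.round(d["point"],3) for d in env.spot_in(q,"spacer1")])
E
```

```text
clock: 40.15
position: [0.5519, 0.1298, 0.1482]
tool_rot: [0.282, -3.128, -0.0]
ft_force: [0.5, -0.6, 0.0]
finger_gap: 0.0699
grasp_force: 0.0
clock: 40.95
position: [0.6005, -0.1422, 0.1462]
tool_rot: [0.27, -3.129, 0.002]
ft_force: [-0.1, 0.3, -1.0]
finger_gap: 0.0937
grasp_force: 0.0
shift [ 9.040e+01 -1.356e+02 -1.000e-01] yaw 2.108 now [ 600.3 -136.5  146.7] ang -169.8 q7 1.49 t 41.0
[(468, 188, 109, 21, np.float32(100.0), np.int32(128)), (602, 195, 231, 163, np.float32(100.2), np.int32(2998)), (535, -286, 54, 39, np.float32(159.4), np.int32(325)), (483, -416, 55, 41, np.float32(40.8), np.int32(309))]
[array([ 0.498, -0.417,  0.046]), array([ 0.396, -0.189,  0.037]), array([ 0.588, -0.568,  0.039]), array([0.522, 0.25 , 0.06 ]), array([ 0.545, -0.285,  0.038]), array([0.55 , 0.118, 0.06 ]), array([ 0.402, -0.516,  0.043])]
[array([ 0.393, -0.512,  0.041]), array([0.549, 0.126, 0.056]), array([ 0.482, -0.414,  0.039]), array([0.512, 0.253, 0.058]), array([ 0.545, -0.296,  0.039])]
```

View pics/p2.png

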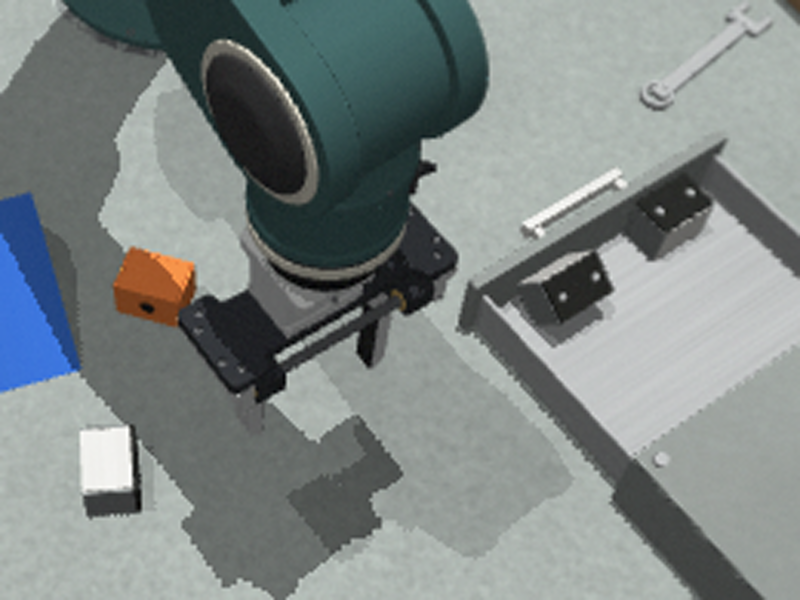

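The image shows the first spacer flat at (675,215). The second, at (570,290), looks tilted against the drawer front, so I'll check it numerically.

```bash
python3 - <<'E'
from h import *
s=env.camera("scene")
def D(w): 
    a=np.radians(10); d=w[:2]*1000-np.array([618,207]); return np.round([d@[np.cos(a),np.sin(a)],d@[-np.sin(a),np.cos(a)]],1)
for a,b in (((414.5,168.6),(424.2,162.4)),((382.7,196.5),(393.7,189.7))):
    m=(np.array(a)+b)/2
    for z in (.050,.056,.062): print(z,D(world(s,*m,z)),np.linalg.norm(world(s,*a,z)-world(s,*b,z)).round(4))
g=cv2.cvtColor(s["color"],cv2.COLOR_BGR2GRAY)
n,l,st,c=cv2.connectedComponentsWithStats((g<50).astype(np.uint8))
for i in range(1,n):
    if st[i,4]>60 and st[i,0]>360 and st[i,1]>140 and st[i,1]<230:
        cnt,_=cv2.findContours((l==i).astype(np.uint8),0,2); q=cv2.approxPolyDP(cv2.convexHull(cnt[0]),2.5,True)[:,0]
        print(st[i],[(tuple(int(k) for k in v),D(world(s,*v,.056)).tolist()) for v in q])
E
```

```text
0.05 [-96.9  71.3] 0.0362
0.056 [-94.4  66.8] 0.036
0.062 [-91.9  62.3] 0.0358
0.05 [-76.1 -57.9] 0.0378
0.056 [-73.7 -61.6] 0.0375
0.062 [-71.4 -65.3] 0.0373
[407 156  24  19 222] [((430, 165), [-79.6, 91.7]), ((417, 174), [-77.1, 42.1]), ((407, 166), [-111.7, 38.2]), ((422, 156), [-114.2, 95.2])]
[376 182  22  23 240] [((392, 182), [-94.6, -30.1]), ((397, 194), [-58.9, -44.6]), ((382, 204), [-57.3, -96.7]), ((376, 192), [-93.9, -85.4])]
```

It's tilted by about 35° (under-rotated, leaning on the drawer front). I'll regrip it, pull it away from the wall and let it fall pad up.

```bash
python3 -c "
from h import *
go(*W(-86,-63),190,19)"
python3 -m crank '[[0,40,0,0,80],[0,40,0,0,80],[0,40,0,0,80],[0,40,0,0,80],[0,40,0,0,80],[0,40,0,0,80],[0,30,0,0,80],[0,0,0,0,80]]' && python3 -c "
from h import *
go(*W(-86,-63),190,19)"
```

```text
shift [  7.7 270.4 128.2] yaw 0.006 now [ 600.4 -134.6  147.1] ang -169.6 q7 1.49 t 41.2
clock: 42.0
position: [0.5506, 0.1352, 0.1477]
tool_rot: [-0.293, 3.127, 0.002]
ft_force: [0.6, -0.3, 0.5]
finger_gap: 0.0801
grasp_force: 0.0
shift [  7.3  -4.1 128.7] yaw 0.012 now [550.6 135.2 147.7] ang -169.3 q7 1.02 t 42.0
```

```bash
python3 -m crank '[[7.3,-4.1,25,0.012,84],[0,0,25,0,84],[0,0,25,0,84],[0,0,20,0,84],[0,0,15,0,84],[0,0,10,0,84],[0,0,8,0,84],[0,0,0,0,84]]' && python3 -m crank '[[0,0,0,0,40],[0,0,0,0,40],[0,0,0,0,40],[0,0,0,0,40],[0,0,0,0,40],[0,0,0,0,40],[0,0,-3,0,40],[0,0,-3,0,40]]' && python3 -m crank '[[-5,0,0,0,40],[-10,0,0,0,40],[-10,0,0,0,40],[-10,0,0,0,40],[0,0,2,0,40],[0,0,2,0,40],[0,0,0,0,40],[0,0,0,0,40]]' && python3 -m crank '[[0,0,0,0,72],[0,0,0,0,72],[0,0,0,0,72],[0,0,0,0,72],[0,0,-20,0,72],[0,0,-30,0,72],[0,0,-40,0,72],[0,0,-40,0,72]]' && python3 -m crank '[[0,-30,0,0,94],[0,-40,0,0,94],[0,-40,0,0,94],[0,-40,0,0,94],[0,-40,0,0,94],[0,-40,0,0,94],[0,-40,0,0,94],[0,0,0,0,94]]'
cat >> h.py <<'E'
def D(w): 
    a=np.radians(10); d=w[:2]*1000-np.array([618,207]); return np.round([d@[np.cos(a),np.sin(a)],d@[-np.sin(a),np.cos(a)]],1).tolist()
def pads(s):
    g=cv2.cvtColor(s["color"],cv2.COLOR_BGR2GRAY)
    n,l,st,c=cv2.connectedComponentsWithStats((g<50).astype(np.uint8))
    for i in range(1,n):
        if st[i,4]>60 and st[i,0]>340 and 130<st[i,1]<260:
            cnt,_=cv2.findContours((l==i).astype(np.uint8),0,2); q=cv2.approxPolyDP(cv2.convexHull(cnt[0]),2.5,True)[:,0]
            print(st[i],[D(world(s,*v,.056)) for v in q])
E
python3 - <<'E'
from h import *
s=env.camera("scene"); pads(s); go(535,-286,69.4); print(tops(s)); show(s,"p3.png",(330,120,490,240))
E
```

```text
clock: 42.8
position: [0.5457, 0.1244, 0.0185]
tool_rot: [0.263, -3.13, -0.0]
ft_force: [-1.0, -0.1, 0.4]
finger_gap: 0.0842
grasp_force: 0.0
clock: 43.6
position: [0.5458, 0.1242, 0.025]
tool_rot: [0.262, -3.13, 0.0]
ft_force: [1.7, 0.8, -2.1]
finger_gap: 0.0601
grasp_force: 30.0
clock: 44.4
position: [0.5801, 0.1302, 0.0209]
tool_rot: [0.263, -3.13, 0.0]
ft_force: [0.7, 0.6, -0.7]
finger_gap: 0.0602
grasp_force: 30.0
clock: 45.2
position: [0.58, 0.1305, 0.1537]
tool_rot: [-0.264, 3.13, 0.001]
ft_force: [1.1, 0.1, 0.4]
finger_gap: 0.072
grasp_force: 0.0
clock: 46.0
position: [0.6255, -0.1423, 0.1517]
tool_rot: [-0.251, 3.131, -0.002]
ft_force: [-0.3, -0.6, -0.5]
finger_gap: 0.0939
grasp_force: 0.0
[407 156  24  19 226] [[-79.6, 91.7], [-77.1, 42.1], [-111.7, 38.2], [-114.2, 95.2]]
[375 187  25  20 230] [[-53.7, -42.4], [-49.9, -96.5], [-83.6, -97.6], [-84.1, -42.9]]
shift [ 113.  -130.6   -0. ] yaw 2.093 now [ 625.3 -138.7  151.9] ang -170.7 q7 1.48 t 46.0
[(467, 188, 109, 20, np.float32(99.3), np.int32(126)), (603, 195, 233, 163, np.float32(99.5), np.int32(2981)), (460, -429, 53, 41, np.float32(40.7), np.int32(299)), (535, -286, 54, 39, np.float32(159.4), np.int32(325))]
```

Both drawer spacers are now flat and pad up. A was knocked to (460,-429). B is next.

```bash
python3 -m crank '[[18.8,-21.8,0,0,94],[18.8,-21.8,0,0,94],[18.8,-21.8,0,0,94],[18.8,-21.8,0,0,94],[18.8,-21.8,0,0,94],[18.8,-21.8,0,0,94],[0,0,0,0.14,94],[0,0,0,0.14,94]]' && python3 -m crank '[[0,0,5,0.14,94],[0,0,5,0.14,94],[0,0,5,0.14,94],[0,0,5,0.14,94],[0,0,5,0.14,94],[0,0,5,0.14,94],[0,0,5,0.14,94],[0,0,5,0.14,94]]'&& python3 -m crank '[[0,0,5,0.14,94],[0,0,5,0.14,94],[0,0,5,0.14,94],[0,0,5,0.14,94],[0,0,5,0.133,94],[0,0,0,0,94],[0,0,0,0,94],[0,0,0,0,94]]'
python3 - <<'E'
from h import *
go(536,-283.5,69.4,3)
E
```

```text
clock: 46.85
position: [0.5357, -0.2834, 0.152]
tool_rot: [0.186, 3.136, 0.0]
ft_force: [0.5, 0.3, -0.3]
finger_gap: 0.094
grasp_force: 0.0
clock: 47.65
position: [0.5365, -0.2822, 0.112]
tool_rot: [1.821, 2.559, 0.001]
ft_force: [-0.7, -0.1, 0.1]
finger_gap: 0.0941
grasp_force: 0.0
clock: 48.45
position: [0.5362, -0.2834, 0.0866]
tool_rot: [2.575, 1.799, 0.001]
ft_force: [0.6, -0.6, 0.3]
finger_gap: 0.0938
grasp_force: 0.0
shift [-0.2 -0.2 83.6] yaw 0.008 now [ 536.2 -283.4   86.6] ang 69.9 q7 -0.14 t 48.5
```

```bash
python3 -m crank '[[0,0,25,0.008,94],[0,0,25,0,94],[0,0,18,0,94],[0,0,10,0,94],[0,0,5,0,94],[0,0,0,0,94],[0,0,0,0,94],[0,0,0,0,50]]' && python3 -m crank '[[0,0,0,0,40],[0,0,0,0,40],[0,0,0,0,40],[0,0,0,0,40],[0,0,0,0,40],[0,0,0,0,40],[0,0,-10,0,40],[0,0,-20,0,40]]' && python3 -m crank '[[0,0,-30,0,40],[0,0,-30,0,40],[0,0,-30,0,40],[0,0,-30,0.13,40],[0,0,0,0.13,40],[0,0,0,0.13,40],[0,0,0,0.13,40],[0,0,0,0.13,40]]' && python3 -m crank '[[0,0,0,0.13,40],[0,0,0,0.13,40],[0,0,0,0.13,40],[0,0,0,0,40],[0,0,0,0,40],[0,0,0,0,40],[0,0,0,0,40],[0,0,0,0,40]]'
python3 - <<'E'
from h import *
go(*W(40,0),10)
E
```

```text
clock: 49.25
position: [0.5363, -0.284, 0.0038]
tool_rot: [2.585, 1.784, 0.001]
ft_force: [0.0, -0.5, -0.3]
finger_gap: 0.0891
grasp_force: 0.0
clock: 50.05
position: [0.5349, -0.2833, 0.0325]
tool_rot: [-2.584, -1.783, 0.002]
ft_force: [-0.1, 0.2, -0.9]
finger_gap: 0.0598
grasp_force: 29.8
clock: 50.85
position: [0.5357, -0.2836, 0.1535]
tool_rot: [-3.022, -0.857, -0.0]
ft_force: [-0.0, -0.3, -1.3]
finger_gap: 0.06
grasp_force: 29.8
clock: 51.65
position: [0.5358, -0.2839, 0.1529]
tool_rot: [-3.13, -0.265, 0.0]
ft_force: [-0.2, -1.0, -0.2]
finger_gap: 0.0597
grasp_force: 29.8
shift [ 2.035e+02 -4.703e+02  1.000e-01] yaw -0.006 now [ 535.8 -283.9  152.9] ang 9.7 q7 -1.06 t 51.6
```

```bash
python3 -m crank '[[12.7,-29.4,0,0,40],[12.7,-29.4,0,0,40],[12.7,-29.4,0,0,40],[12.7,-29.4,0,0,40],[12.7,-29.4,0,0,40],[12.7,-29.4,0,0,40],[12.7,-29.4,0,0,40],[12.7,-29.4,0,0,40]]' && python3 -m crank '[[12.7,-29.4,0,0,40],[12.7,-29.4,0,0,40],[12.7,-29.4,0,0,40],[12.7,-29.4,0,0,40],[12.7,-29.4,0,0,40],[12.7,-29.4,0,0,40],[12.7,-29.4,0,0,40],[12.7,-29.4,0,0,40]]' && python3 -m crank '[[0,0,20,0,40],[0,0,20,0,40],[0,0,20,0,40],[0,0,0,0,40],[0,0,0,0,40],[0,0,0,0,40],[0,0,0,0,40],[0,0,0,0,40]]'
python3 - <<'E'
from h import *
go(*W(56.5,0),10,79)
E
```

```text
clock: 52.45
position: [0.5969, -0.0337, 0.153]
tool_rot: [-3.13, -0.264, -0.0]
ft_force: [0.5, 0.1, -1.8]
finger_gap: 0.0599
grasp_force: 29.8
clock: 53.25
position: [0.6579, 0.2151, 0.1529]
tool_rot: [-3.13, -0.264, 0.0]
ft_force: [0.6, -0.1, -0.6]
finger_gap: 0.06
grasp_force: 29.8
clock: 54.05
position: [0.658, 0.214, 0.0938]
tool_rot: [-3.13, -0.263, -0.002]
ft_force: [0.0, -0.1, -1.2]
finger_gap: 0.06
grasp_force: 29.8
shift [15.9 -0.1 14.8] yaw -0.007 now [658.  214.   93.8] ang 9.6 q7 -1.93 t 54.0
```

```bash
python3 -m crank '[[7,0,0,-0.007,40],[8,0,5,0,40],[0,0,5,0,40],[0,0,5,0,40],[-1,0,2,0,40],[-1,0,2,0,40],[-1,0,2,0,40],[-1,0,2,0,40]]' && python3 -m crank '[[-1,0,2,0,40],[-1,0,2,0,40],[-1,0,2,0,40],[0,0,2,0,40],[0,0,2,0,40],[0,0,2,0,40],[0,0,2,0,40],[0,0,2,0,40]]' && python3 -m crank '[[0,0,2,0,40],[0,0,2,0,40],[0,0,2,0,40],[0,0,2,0,40],[0,0,2,0,40],[0,0,2,0,40],[0,0,0,0,40],[0,0,0,0,40]]' && python3 -m crank '[[0,0,2,0,40],[0,0,2,0,40],[0,0,2,0,40],[0,0,2,0,40],[0,0,2,0,40],[0,0,2,0,40],[0,0,0,0,40],[0,0,0,0,40]]'
python3 - <<'E'
from h import *
go(*W(48.5,0),10,27)
E
```

```text
clock: 54.85
position: [0.6703, 0.2164, 0.0723]
tool_rot: [-3.129, -0.274, -0.007]
ft_force: [-2.2, -2.1, 23.5]
finger_gap: 0.0597
grasp_force: 30.0
clock: 55.65
position: [0.6663, 0.2157, 0.0557]
tool_rot: [-3.129, -0.275, -0.004]
ft_force: [-7.9, -2.4, 22.9]
finger_gap: 0.0599
grasp_force: 30.0
clock: 56.45
position: [0.666, 0.2158, 0.0432]
tool_rot: [-3.129, -0.275, -0.002]
ft_force: [-4.4, -1.4, 17.5]
finger_gap: 0.0603
grasp_force: 30.0
clock: 57.25
position: [0.6659, 0.2159, 0.031]
tool_rot: [-3.129, -0.275, -0.002]
ft_force: [-4.4, -0.9, 15.2]
finger_gap: 0.0599
grasp_force: 30.0
shift [-0.3  0.4  4. ] yaw 0.001 now [665.9 215.9  31. ] ang 10.0 q7 -1.94 t 57.2
```

```bash
python3 -m crank '[[0,0,2,0,40],[0,0,2,0,40],[0,0,2,0,40],[0,0,0,0,40],[0,0,0,0,40],[0,0,0,0,40],[0,0,0,0,40],[0,0,0,0,40]]' && python3 -m crank '[[-3,0,-5,0,40],[-5,0,-20,0,40],[-20,-10,-20,0,40],[-20,-25,-20,0,40],[-22,-30,0,0,40],[0,0,20,0,40],[0,0,20,0,40],[0,0,0,0,40]]'
python3 - <<'E'
from h import *
go(*W(-22,65),10,17)
E
```

```text
clock: 58.05
position: [0.6655, 0.2153, 0.0239]
tool_rot: [-3.13, -0.274, 0.0]
ft_force: [-0.8, -0.1, -1.7]
finger_gap: 0.06
grasp_force: 30.0
clock: 58.85
position: [0.5839, 0.2665, 0.0472]
tool_rot: [3.128, 0.275, -0.005]
ft_force: [-1.2, -0.6, -0.8]
finger_gap: 0.0599
grasp_force: 30.0
shift [ 1.4 -0.5 30.2] yaw 0.001 now [583.9 266.5  47.2] ang 10.0 q7 -2.07 t 58.9
```

```bash
python3 -m crank '[[0,0,5,0,40],[0,0,5,0,40],[0,0,5,0,40],[0,0,5,0,40],[0,0,4,0,40],[0,0,4,0,40],[0,0,2,0,40],[0,0,0,0,40]]' && python3 -m crank '[[0,0,0,0,70],[0,0,0,0,70],[0,0,0,0,70],[0,0,0,0,70],[0,0,-20,0,70],[0,0,-30,0,70],[0,0,-40,0,70],[0,0,-40,0,70]]' && python3 -m crank '[[0,35,0,0,94],[0,40,0,0,94],[0,40,0,0,94],[0,40,0,0,94],[0,40,0,0,94],[0,40,0,0,94],[0,40,0,0,94],[0,40,0,0,94]]'
python3 - <<'E'
from h import *
s=env.camera("scene"); pads(s); go(460,-429,-49.2); go(460,-429,130.8);print(tops(s)); show(s,"p4.png",(330,120,490,240))
E
```

```text
clock: 59.65
position: [0.5852, 0.2671, 0.0187]
tool_rot: [3.13, 0.274, -0.001]
ft_force: [-0.3, 0.4, -0.7]
finger_gap: 0.0602
grasp_force: 30.0
clock: 60.45
position: [0.585, 0.267, 0.1503]
tool_rot: [3.13, 0.274, -0.001]
ft_force: [0.7, 0.1, 0.2]
finger_gap: 0.07
grasp_force: 0.0
clock: 61.25
position: [0.6402, -0.0448, 0.1492]
tool_rot: [3.13, 0.274, 0.0]
ft_force: [0.3, -0.6, -0.2]
finger_gap: 0.0943
grasp_force: 0.0
[407 156  24  19 222] [[-79.6, 91.7], [-77.1, 42.1], [-111.7, 38.2], [-114.2, 95.2]]
[420 171  25  18 211] [[-56.1, 90.9], [-25.3, 89.9], [-26.4, 36.9], [-60.7, 37.4]]
[362 204  10  14  73] [[-72.9, -119.9], [-50.3, -155.1], [-75.0, -144.4]]
shift [-241.   340.5    1.3] yaw 1.026 now [640.7 -53.  148.8] ang 9.6 q7 -1.5 t 61.3
shift [-241.   340.5    1.3] yaw -2.115 now [640.7 -53.  148.8] ang 9.6 q7 -1.5 t 61.3
[(600, 218, 184, 156, np.float32(100.3), np.int32(1847)), (460, -429, 53, 41, np.float32(40.7), np.int32(299))]
```

View pics/p4.png

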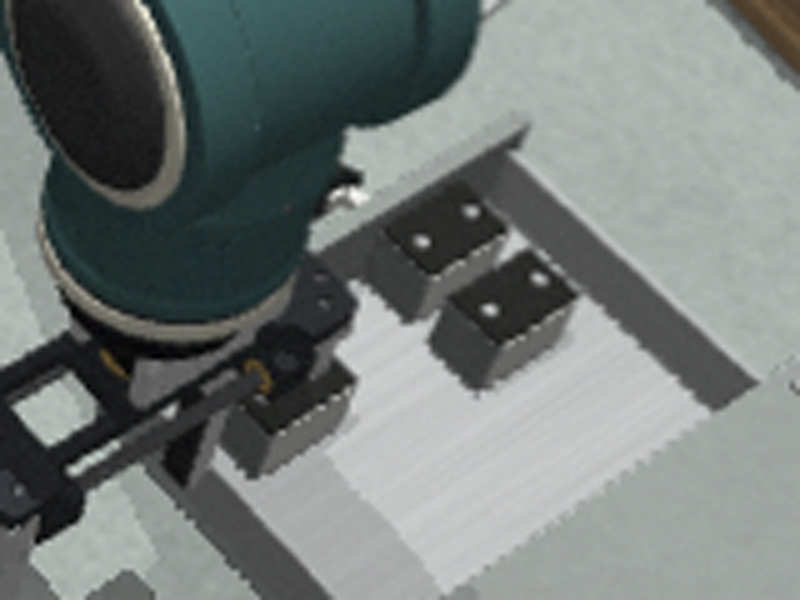

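All three are flat and pad up: (440,245), (505,310) and (300,410). Now A, which needs a half roll.

```bash
python3 -m crank '[[-20.1,28.4,0,0,94],[-20.1,28.4,0,0,94],[-20.1,28.4,0,0,94],[-20.1,28.4,0,0,94],[-20.1,28.4,0,0,94],[-20.1,28.4,0,0,94],[-20.1,28.4,0,0,94],[-20.1,28.4,0,0,94]]' && python3 -m crank '[[-20.1,28.4,0,0,94],[-20.1,28.4,0,0,94],[-20.1,28.4,0,0,94],[-20.1,28.4,0,0,94],[0,0,5,0.128,94],[0,0,5,0.128,94],[0,0,5,0.128,94],[0,0,5,0.128,94]]'&& python3 -m crank '[[0,0,5,0.128,94],[0,0,5,0.128,94],[0,0,5,0.128,94],[0,0,5,0.13,94],[0,0,0,0,94],[0,0,0,0,94],[0,0,0,0,94],[0,0,0,0,94]]'
python3 - <<'E'
from h import *
go(460,-429,-49.3,4); print(tops(env.camera("scene")))
E
```

```text
clock: 62.1
position: [0.5206, -0.2958, 0.1491]
tool_rot: [3.129, 0.274, 0.0]
ft_force: [0.4, 0.3, -0.5]
finger_gap: 0.0939
grasp_force: 0.0
clock: 62.9
position: [0.4619, -0.4205, 0.1288]
tool_rot: [-3.096, 0.535, -0.0]
ft_force: [0.3, -0.6, -1.6]
finger_gap: 0.0943
grasp_force: 0.0
clock: 63.7
position: [0.4619, -0.4208, 0.1092]
tool_rot: [-2.862, 1.295, -0.001]
ft_force: [0.5, 0.3, 0.2]
finger_gap: 0.0942
grasp_force: 0.0
shift [  4.9   6.9 105.2] yaw 0.011 now [ 461.9 -420.8  109.2] ang -48.7 q7 -1.72 t 63.7
[(467, 188, 109, 20, np.float32(100.2), np.int32(127)), (600, 194, 231, 167, np.float32(100.2), np.int32(2610))]
```

```bash
python3 -m crank '[[6.2,5,25,0.011,94],[0,0,25,0,94],[0,0,25,0,94],[0,0,16,0,94],[0,0,8,0,94],[0,0,5,0,94],[0,0,0,0,94],[0,0,0,0,50]]' && python3 -m crank '[[0,0,0,0,40],[0,0,0,0,40],[0,0,0,0,40],[0,0,0,0,40],[0,0,0,0,40],[0,0,0,0,40],[0,0,-10,0,40],[0,0,-20,0,40]]' && python3 -m crank '[[0,0,-30,0,40],[0,0,-30,0,40],[0,0,-30,0,40],[0,0,-30,-0.13,40],[0,0,0,-0.13,40],[0,0,0,-0.13,40],[0,0,0,-0.13,40],[0,0,0,-0.13,40]]' && python3 -m crank '[[0,0,0,-0.13,40],[0,0,0,-0.13,40],[0,0,0,-0.128,40],[0,0,0,0,40],[0,0,0,0,40],[0,0,0,0,40],[0,0,0,0,40],[0,0,0,0,40]]'
python3 - <<'E'
from h import *
go(*W(40,0),10)
E
```

```text
clock: 64.55
position: [0.4626, -0.4289, 0.0058]
tool_rot: [2.854, -1.313, 0.002]
ft_force: [0.8, 0.3, 0.7]
finger_gap: 0.089
grasp_force: 0.0
clock: 65.35
position: [0.4612, -0.428, 0.0343]
tool_rot: [-2.853, 1.313, 0.004]
ft_force: [-0.9, 0.7, -0.4]
finger_gap: 0.0596
grasp_force: 30.0
clock: 66.15
position: [0.4619, -0.4286, 0.1554]
tool_rot: [3.125, -0.325, -0.0]
ft_force: [0.1, 0.0, -2.3]
finger_gap: 0.0599
grasp_force: 30.0
clock: 66.95
position: [0.4622, -0.4285, 0.1549]
tool_rot: [-3.13, -0.274, 0.0]
ft_force: [-0.3, 0.0, -1.1]
finger_gap: 0.0597
grasp_force: 30.0
shift [ 304.  -598.7   -0. ] yaw 0.0 now [ 462.2 -428.5  154.9] ang 10.0 q7 -0.78 t 67.0
```

```bash
python3 -m crank '[[12.7,-25,0,0,40],[12.7,-25,0,0,40],[12.7,-25,0,0,40],[12.7,-25,0,0,40],[12.7,-25,0,0,40],[12.7,-25,0,0,40],[12.7,-25,0,0,40],[12.7,-25,0,0,40]]' && python3 -m crank '[[12.7,-25,0,0,40],[12.7,-25,0,0,40],[12.7,-25,0,0,40],[12.7,-25,0,0,40],[12.7,-25,0,0,40],[12.7,-25,0,0,40],[12.7,-25,0,0,40],[12.7,-25,0,0,40]]' && python3 -m crank '[[12.7,-25,0,0,40],[12.7,-25,0,0,40],[12.7,-25,0,0,40],[12.7,-25,0,0,40],[12.7,-25,0,0,40],[12.7,-25,0,0,40],[12.7,-25,0,0,40],[12.7,-25,0,0,40]]' && python3 -m crank '[[0,0,20,0,40],[0,0,20,0,40],[0,0,20,0,40],[0,0,0,0,40],[0,0,0,0,40],[0,0,0,0,40],[0,0,0,0,40],[0,0,0,0,40]]'
python3 - <<'E'
from h import *
go(*W(55.5,0),10,80)
E
```

```text
clock: 67.75
position: [0.5275, -0.2128, 0.155]
tool_rot: [3.13, 0.275, 0.0]
ft_force: [0.3, 0.0, -2.1]
finger_gap: 0.0598
grasp_force: 30.0
clock: 68.55
position: [0.5925, 0.0019, 0.155]
tool_rot: [3.129, 0.275, 0.0]
ft_force: [-0.5, -0.4, -0.9]
finger_gap: 0.0598
grasp_force: 30.0
clock: 69.35
position: [0.6575, 0.2165, 0.1549]
tool_rot: [3.129, 0.275, -0.0]
ft_force: [0.5, -0.6, -1.6]
finger_gap: 0.06
grasp_force: 30.0
clock: 70.15
position: [0.6576, 0.2155, 0.0958]
tool_rot: [-3.129, -0.276, -0.002]
ft_force: [0.1, 0.1, -0.9]
finger_gap: 0.06
grasp_force: 30.0
shift [15.   1.5 15.8] yaw 0.001 now [657.6 215.5  95.8] ang 10.1 q7 -1.93 t 70.2
```

```bash
python3 -m crank '[[7,1,0,0,40],[8,0.5,5,0,40],[0,0,5,0,40],[0,0,4,0,40],[-1.2,0,2,0,40],[-1.2,0,2,0,40],[-1.2,0,2,0,40],[-1.2,0,2,0,40]]' && python3 -m crank '[[-1.2,0,2,0,40],[-1,0,2,0,40],[-1,0,2,0,40],[-0.5,0,2,0,40],[-0.5,0,2,0,40],[0,0,2,0,40],[0,0,2,0,40],[0,0,2,0,40]]' && python3 -m crank '[[0,0,2,0,40],[0,0,2,0,40],[0,0,2,0,40],[0,0,2,0,40],[0,0,2,0,40],[0,0,2,0,40],[0,0,0,0,40],[0,0,0,0,40]]' && python3 -m crank '[[0,0,2,0,40],[0,0,2,0,40],[0,0,2,0,40],[0,0,2,0,40],[0,0,2,0,40],[0,0,2,0,40],[0,0,0,0,40],[0,0,0,0,40]]'
python3 - <<'E'
from h import *
go(*W(46.5,0),10,25)
E
```

```text
clock: 70.95
position: [0.6694, 0.216, 0.0753]
tool_rot: [-3.129, -0.275, -0.007]
ft_force: [-0.9, -3.7, 22.3]
finger_gap: 0.0603
grasp_force: 30.0
clock: 71.75
position: [0.6642, 0.2151, 0.0586]
tool_rot: [-3.129, -0.275, -0.003]
ft_force: [-7.4, -3.7, 21.8]
finger_gap: 0.0603
grasp_force: 30.0
clock: 72.55
position: [0.6641, 0.2151, 0.0463]
tool_rot: [-3.129, -0.276, -0.003]
ft_force: [-4.9, -2.8, 17.2]
finger_gap: 0.0597
grasp_force: 30.0
clock: 73.35
position: [0.6638, 0.2152, 0.034]
tool_rot: [-3.129, -0.276, -0.002]
ft_force: [-5.6, -2.5, 14.4]
finger_gap: 0.0597
grasp_force: 30.0
shift [-0.1  0.2  9. ] yaw 0.001 now [663.8 215.2  34. ] ang 10.1 q7 -1.95 t 73.3
```

```bash
python3 -m crank '[[0,0,2,0,40],[0,0,2,0,40],[0,0,2,0,40],[0,0,2,0,40],[0,0,1,0,40],[0,0,0,0,40],[0,0,0,0,40],[0,0,0,0,40]]' && python3 -m crank '[[-3,0,-5,0,40],[-5,0,-20,0,40],[-10,10,-10,0,40],[-10,20,0,0,40],[0,20,0,0,40],[0,0,10,0,40],[0,0,10,0,40],[0,0,0,0,40]]'
python3 - <<'E'
from h import *
go(*W(20,-50),10,18)
E
```

```text
clock: 74.15
position: [0.6635, 0.215, 0.0239]
tool_rot: [-3.129, -0.276, 0.0]
ft_force: [-0.2, -0.1, -1.6]
finger_gap: 0.0602
grasp_force: 30.0
clock: 74.95
position: [0.6434, 0.1611, 0.0373]
tool_rot: [-3.129, -0.277, 0.004]
ft_force: [-1.0, 0.8, -1.8]
finger_gap: 0.0596
grasp_force: 30.0
shift [ 3.   0.4 19.3] yaw 0.002 now [643.4 161.1  37.3] ang 10.1 q7 -1.89 t 75.0
```

```bash
python3 -m crank '[[0,0,5,0,40],[0,0,5,0,40],[0,0,4,0,40],[0,0,3,0,40],[0,0,2,0,40],[0,0,0,0,40],[0,0,0,0,40],[0,0,0,0,40]]' && python3 -m crank '[[0,0,0,0,70],[0,0,0,0,70],[0,0,0,0,70],[0,0,0,0,70],[0,0,-20,0,70],[0,0,-30,0,70],[0,0,-40,0,70],[0,0,-40,0,70]]' && python3 -m crank '[[0,35,0,0,94],[0,40,0,0,94],[0,40,0,0,94],[0,40,0,0,94],[0,40,0,0,94],[0,0,0,0,94],[0,0,0,0,94],[0,0,0,0,94]]'
python3 - <<'E'
from h import *
s=env.camera("scene"); pads(s); show(s,"p5.png",(330,120,490,240))
go(*W(17,-50),10,15)
E
```

```text
clock: 75.75
position: [0.6448, 0.1609, 0.0202]
tool_rot: [-3.129, -0.276, -0.0]
ft_force: [-0.7, 0.3, -1.4]
finger_gap: 0.0599
grasp_force: 30.0
clock: 76.55
position: [0.6443, 0.1608, 0.1512]
tool_rot: [-3.129, -0.276, 0.001]
ft_force: [0.4, -0.4, 0.7]
finger_gap: 0.0702
grasp_force: 0.0
clock: 77.35
position: [0.6787, -0.0297, 0.15]
tool_rot: [-3.129, -0.278, -0.0]
ft_force: [-0.1, -0.1, -1.1]
finger_gap: 0.0939
grasp_force: 0.0
[420 171  25  18 212] [[-56.1, 90.9], [-25.3, 89.9], [-26.4, 36.9], [-60.7, 37.4]]
[404 214  20  17  99] [[22.9, -31.0], [32.3, -53.4], [30.6, -101.7], [19.9, -82.0]]
shift [  -1.1 -193.3  135.1] yaw 0.003 now [678.7 -29.4 150. ] ang 10.2 q7 -1.54 t 77.4
```

View pics/p5.png

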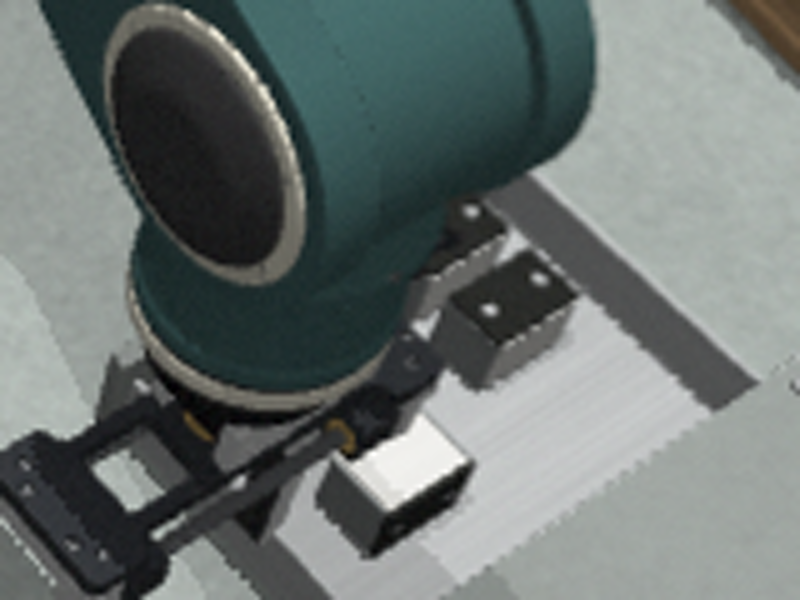

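The fourth spacer now lies with its pad toward the unit, front face at (425,500). I'll locate it and regrip.

```bash
python3 - <<'E'
from h import *
s=env.camera("scene")
for c in ((340,465),(420,415),(475,462),(375,517)): print(D(world(s,c[0]/5+330,c[1]/5+120,.052)))
E
```

```text
[-15.7, -78.6]
[-15.3, -24.6]
[21.1, -20.9]
[16.8, -84.6]
```

```bash
python3 -c "
from h import *
go(*W(0,-53),10,15)"
python3 -m crank '[[-2,-24,0,0,84],[-2,-24,0,0,84],[-2,-24,0,0,84],[-2,-24,0,0,84],[-2,-24,0,0,84],[-2,-24,0,0,84],[-2,-24,0,0,84],[-3,-22,0,0,84]]' && python3 -m crank '[[0,0,25,0,84],[0,0,25,0,84],[0,0,25,0,84],[0,0,0,0,84],[0,0,0,0,84],[0,0,0,0,84],[0,0,0,0,84],[0,0,0,0,84]]' && python3 -c "
from h import *
go(*W(0,-53),10,15)"
```

```text
shift [ -18.1 -190.4  135.1] yaw 0.003 now [678.7 -29.5 150. ] ang 10.2 q7 -1.54 t 77.5
clock: 78.25
position: [0.6281, 0.1553, 0.1501]
tool_rot: [-3.129, -0.279, -0.0]
ft_force: [-0.7, 0.2, 0.2]
finger_gap: 0.084
grasp_force: 0.0
clock: 79.05
position: [0.6292, 0.1531, 0.0759]
tool_rot: [-3.129, -0.276, -0.002]
ft_force: [0.6, -0.3, -0.1]
finger_gap: 0.084
grasp_force: 0.0
shift [-1.8 -2.  60.9] yaw 0.001 now [629.2 153.1  75.9] ang 10.1 q7 -1.87 t 79.0
```

```bash
python3 -m crank '[[-1.8,-2,20,0,84],[0,0,20,0,84],[0,0,14,0,84],[0,0,6,0,84],[0,0,0,0,84],[0,0,0,0,84],[0,0,0,0,40],[0,0,0,0,40]]' && python3 -m crank '[[0,0,0,0,40],[0,0,0,0,40],[0,0,0,0,40],[0,0,0,0,40],[0,0,0,0,40],[0,0,-20,0,40],[0,0,-30,0,40],[0,0,-35,0,40]]' && python3 -m crank '[[15,0,0,0,40],[20,0,0,0,40],[20,0,0,0,40],[0,0,0,0,40],[0,0,0,0,40],[0,0,0,0,40],[0,0,0,0,40],[0,0,0,0,40]]' && python3 -c "
from h import *
go(*W(56.5,-53),10,79)"
```

```text
clock: 79.85
position: [0.627, 0.1548, 0.0156]
tool_rot: [-3.129, -0.276, -0.001]
ft_force: [0.1, 0.3, -1.3]
finger_gap: 0.0712
grasp_force: 0.0
clock: 80.65
position: [0.6258, 0.1544, 0.0999]
tool_rot: [3.129, 0.276, -0.004]
ft_force: [-0.0, -0.0, -1.2]
finger_gap: 0.0598
grasp_force: 30.0
clock: 81.45
position: [0.6806, 0.1642, 0.1001]
tool_rot: [3.129, 0.276, -0.0]
ft_force: [0.3, -0.1, -2.4]
finger_gap: 0.0597
grasp_force: 30.0
shift [ 2.3 -0.  21.1] yaw 0.001 now [680.6 164.2 100.1] ang 10.1 q7 -1.85 t 81.5
```

```bash
python3 -m crank '[[1.5,0,8,0,40],[0,0,8,0,40],[0,0,5,0,40],[-1,0,2,0,40],[-1,0,2,0,40],[-1,0,2,0,40],[-1,0,2,0,40],[-1,0,2,0,40]]' && python3 -m crank '[[-1,0,2,0,40],[-1,0,2,0,40],[0,0,2,0,40],[0,0,2,0,40],[0,0,2,0,40],[0,0,2,0,40],[0,0,2,0,40],[0,0,2,0,40]]' && python3 -m crank '[[0,0,2,0,40],[0,0,2,0,40],[0,0,2,0,40],[0,0,2,0,40],[0,0,2,0,40],[0,0,2,0,40],[0,0,0,0,40],[0,0,0,0,40]]' && python3 -m crank '[[0,0,2,0,40],[0,0,2,0,40],[0,0,2,0,40],[0,0,2,0,40],[0,0,2,0,40],[0,0,2,0,40],[0,0,0,0,40],[0,0,0,0,40]]'
python3 - <<'E'
from h import *
go(*W(48.5,-53),10,24)
E
```

```text
clock: 82.25
position: [0.6793, 0.1639, 0.0712]
tool_rot: [-3.129, -0.275, -0.007]
ft_force: [-2.2, -1.4, 23.0]
finger_gap: 0.0601
grasp_force: 30.0
clock: 83.05
position: [0.6765, 0.1635, 0.0548]
tool_rot: [-3.129, -0.275, -0.004]
ft_force: [-6.8, -3.2, 24.7]
finger_gap: 0.0598
grasp_force: 30.0
clock: 83.85
position: [0.6765, 0.1635, 0.0424]
tool_rot: [-3.129, -0.276, -0.004]
ft_force: [-4.3, -2.6, 18.2]
finger_gap: 0.0598
grasp_force: 30.0
clock: 84.65
position: [0.6757, 0.1636, 0.0297]
tool_rot: [-3.129, -0.276, -0.001]
ft_force: [-3.1, -0.2, -0.5]
finger_gap: 0.06
grasp_force: 30.0
shift [-0.8  0.3  5.7] yaw 0.001 now [675.7 163.6  29.7] ang 10.1 q7 -1.87 t 84.7
```

```bash
python3 -m crank '[[-3,0,-5,0,40],[-5,0,-15,0,40],[-12,0,0,0,40],[-12,0,0,0,40],[0,0,10,0,40],[0,0,10,0,40],[0,0,0,0,40],[0,0,0,0,40]]' && python3 -m crank '[[0,0,4,0,40],[0,0,4,0,40],[0,0,2,0,40],[0,0,0,0,40],[0,0,0,0,40],[0,0,0,0,40],[0,0,0,0,40],[0,0,0,0,40]]' && python3 -m crank '[[0,0,0,0,70],[0,0,0,0,70],[0,0,0,0,70],[0,0,0,0,70],[0,0,-20,0,70],[0,0,-30,0,70],[0,0,-40,0,70],[0,0,-40,0,70]]' && python3 -m crank '[[0,35,0,0,94],[0,40,0,0,94],[0,40,0,0,94],[0,40,0,0,94],[0,40,0,0,94],[0,40,0,0,94],[0,20,0,0,94],[0,0,0,0,94]]'
python3 - <<'E'
from h import *
s=env.camera("scene"); pads(s); go(*W(-200,0),10,100); show(s,"p6.png",(330,120,490,240))
print([np.round(d["point"],3) for d in env.spot_in(s,"spacer1")])
E
```

```text
clock: 85.45
position: [0.6439, 0.1578, 0.0284]
tool_rot: [-3.129, -0.276, 0.001]
ft_force: [0.1, -0.0, -1.4]
finger_gap: 0.0598
grasp_force: 30.0
clock: 86.25
position: [0.644, 0.1577, 0.0191]
tool_rot: [-3.129, -0.276, -0.0]
ft_force: [0.0, -0.4, -1.4]
finger_gap: 0.0599
grasp_force: 30.0
clock: 87.05
position: [0.6436, 0.1577, 0.1502]
tool_rot: [-3.129, -0.276, 0.001]
ft_force: [0.3, 0.1, 1.2]
finger_gap: 0.0697
grasp_force: 0.0
clock: 87.85
position: [0.6885, -0.097, 0.1486]
tool_rot: [3.129, 0.269, -0.001]
ft_force: [0.1, -0.5, 0.5]
finger_gap: 0.0944
grasp_force: 0.0
[420 171  25  18 213] [[-56.1, 90.9], [-25.3, 89.9], [-26.4, 36.9], [-60.7, 37.4]]
[396 201  26  20 241] [[11.4, -27.0], [13.5, -76.2], [-21.6, -81.2], [-21.3, -27.3]]
shift [-217.2 -308.8   48.8] yaw -0.0 now [688.4 -94.2 148.7] ang 10.0 q7 -1.45 t 87.9
[array([ 0.398, -0.187,  0.038]), array([ 0.586, -0.566,  0.038]), array([0.571, 0.256, 0.057]), array([ 0.403, -0.517,  0.043]), array([0.524, 0.254, 0.061]), array([0.566, 0.137, 0.058]), array([0.631, 0.143, 0.059])]
```

The network and pad footprints put all four flat at top z≈0.057. I'll confirm with the last view, then go round to the drawer pull.

View pics/p6.png

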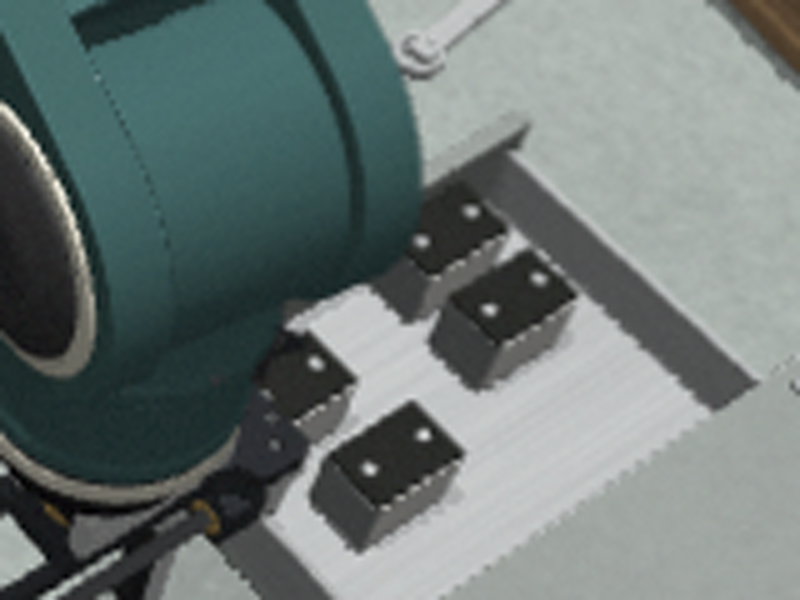

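```bash
python3 -m crank '[[-18.1,-25.7,0,0,0],[-18.1,-25.7,0,0,0],[-18.1,-25.7,0,0,0],[-18.1,-25.7,0,0,0],[-18.1,-25.7,0,0,0],[-18.1,-25.7,0,0,0],[-18.1,-25.7,0,0,0],[-18.1,-25.7,0,0,0]]' && python3 -m crank '[[-18.1,-25.7,0,0,0],[-18.1,-25.7,0,0,0],[-18.1,-25.7,0,0,0],[-18.1,-25.7,0,0,0],[0,0,0,0,0],[0,0,0,0,0],[0,0,0,0,0],[0,0,0,0,0]]'
python3 - <<'E'
from h import *
go(*W(-195,0),10,28)
s=env.camera("scene"); t=env.camera("top")
for q in (s,t): print([(D(d["point"]),round(d["point"][2],3)) for d in env.spot_in(q,"spacer1")])
E
```

```text
clock: 88.75
position: [0.5084, 0.0863, 0.1491]
tool_rot: [-3.129, -0.28, -0.0]
ft_force: [0.6, -0.2, -0.3]
finger_gap: 0.0335
grasp_force: 0.0
clock: 89.55
position: [0.421, 0.172, 0.1489]
tool_rot: [-3.129, -0.275, 0.0]
ft_force: [0.0, -0.6, -0.1]
finger_gap: 0.0005
grasp_force: 0.0
shift [  5.1  -0.3 120.9] yaw 0.001 now [421.  172.  148.9] ang 10.0 q7 -1.97 t 89.5Traceback (most recent call last):
  File "<stdin>", line 4, in <module>
  File "h.py", line 36, in D
    a=np.radians(10); d=w[:2]*1000-np.array([618,207]); return np.round([d@[np.cos(a),np.sin(a)],d@[-np.sin(a),np.cos(a)]],1).tolist()
                        ~~~~~~~~~~^~~~~~~~~~~~~~~~~~~~
ValueError: operands could not be broadcast together with shapes (2000,) (2,)
```

All four are flat, pad up and not stacked (pads at (455,230), (515,295), (310,375) and (400,455)). Now I'll push the drawer.

```bash
python3 -m crank '[[0,0,25,0,0],[0,0,25,0,0],[0,0,25,0,0],[0,0,25,0,0],[0,0,18,0,0],[0,0,0,0,0],[0,0,0,0,0],[0,0,0,0,0]]' && python3 -m crank '[[5,0,0,0,0],[5,0,0,0,0],[5,0,0,0,0],[5,0,0,0,0],[5,0,0,0,0],[5,0,0,0,0],[5,0,0,0,0],[5,0,0,0,0]]' && python3 -m crank '[[5,0,0,0,0],[6,0,0,0,0],[7,0,0,0,0],[8,0,0,0,0],[8,0,0,0,0],[8,0,0,0,0],[8,0,0,0,0],[8,0,0,0,0]]'
python3 -c "
from h import *
go(*W(22,0),10)"
```

```text
clock: 90.5
position: [0.4214, 0.1725, 0.0319]
tool_rot: [-3.129, -0.275, -0.002]
ft_force: [-0.1, -0.0, 0.5]
finger_gap: 0.0006
grasp_force: 0.0
clock: 91.3
position: [0.4602, 0.1793, 0.0309]
tool_rot: [3.129, 0.276, -0.001]
ft_force: [-0.8, -0.9, -0.1]
finger_gap: 0.0001
grasp_force: 0.8
clock: 92.1
position: [0.5179, 0.1896, 0.0309]
tool_rot: [-3.129, -0.276, 0.0]
ft_force: [-2.0, 1.4, -0.9]
finger_gap: 0.0006
grasp_force: 0.9
shift [123.6   0.5  -0. ] yaw 0.001 now [517.9 189.6  30.9] ang 10.1 q7 -2.06 t 92.1
```

```bash
python3 -m crank '[[8,0,0,0,0],[8,0,0,0,0],[8,0,0,0,0],[8,0,0,0,0],[8,0,0,0,0],[8,0,0,0,0],[8,0,0,0,0],[8,0,0,0,0]]' && python3 -m crank '[[8,0,0,0,0],[8,0,0,0,0],[6,0,0,0,0],[4,0,0,0,0],[4,0,0,0,0],[4,0,0,0,0],[4,0,0,0,0],[4,0,0,0,0]]' && python3 -m crank '[[2.5,0,0,0,0],[2.5,0,0,0,0],[2.5,0,0,0,0],[2.5,0,0,0,0],[0,0,0,0,0],[0,0,0,0,0],[0,0,0,0,0],[0,0,0,0,0]]'
python3 -c "
from h import *
go(*W(22,0),10)"
```

```text
clock: 92.9
position: [0.5809, 0.2008, 0.031]
tool_rot: [-3.129, -0.276, -0.0]
ft_force: [-1.4, 1.2, -0.1]
finger_gap: 0.0007
grasp_force: 0.9
clock: 93.7
position: [0.6218, 0.2079, 0.0309]
tool_rot: [3.129, 0.276, -0.0]
ft_force: [-1.0, -1.2, 0.5]
finger_gap: 0.0004
grasp_force: 0.8
clock: 94.5
position: [0.6309, 0.2095, 0.0309]
tool_rot: [3.129, 0.276, -0.002]
ft_force: [-6.1, -2.2, 2.7]
finger_gap: 0.0005
grasp_force: 2.7
shift [ 8.8  0.3 -0. ] yaw 0.001 now [630.9 209.5  30.9] ang 10.1 q7 -2.0 t 94.5
```

```bash
python3 -m crank '[[1.5,0,0,0,0],[1.5,0,0,0,0],[1.5,0,0,0,0],[1.5,0,0,0,0],[0,0,0,0,0],[0,0,0,0,0],[0,0,0,0,0],[0,0,0,0,0]]' && python3 -m crank '[[1.5,0,0,0,0],[1.5,0,0,0,0],[1,0,0,0,0],[0,0,0,0,0],[0,0,0,0,0],[0,0,0,0,0],[0,0,0,0,0],[0,0,0,0,0]]'  && python3 -m crank '[[1,0,0,0,0],[1,0,0,0,0],[0,0,0,0,0],[0,0,0,0,0],[0,0,0,0,0],[0,0,0,0,0],[0,0,0,0,0],[0,0,0,0,0]]'
```

```text
clock: 95.3
position: [0.6374, 0.2107, 0.0309]
tool_rot: [-3.129, -0.276, -0.0]
ft_force: [-0.9, -0.7, -0.4]
finger_gap: 0.0003
grasp_force: 0.5
clock: 96.1
position: [0.6399, 0.2112, 0.0309]
tool_rot: [3.129, 0.276, -0.005]
ft_force: [-13.5, -4.3, 9.6]
finger_gap: 0.0006
grasp_force: 7.1
clock: 96.9
position: [0.64, 0.2112, 0.0308]
tool_rot: [3.127, 0.276, -0.011]
ft_force: [-27.5, -8.6, 20.9]
finger_gap: 0.0009
grasp_force: 14.8
```

The drawer snapped through the catch and met a hard stop, so it's home. I'll back off and verify.

```bash
python3 -m crank '[[-5,0,0,0,0],[-15,0,0,0,0],[-25,0,0,0,0],[-25,0,0,0,0],[-20,0,-20,0,0],[0,0,-30,0,0],[0,0,-30,0,0],[0,0,-30,0,0]]' && python3 -m crank '[[-10,20,-20,0,0],[0,40,0,0,0],[0,40,0,0,0],[0,40,0,0,0],[0,40,0,0,0],[0,40,0,0,0],[0,0,0,0,0],[0,0,0,0,0]]'
python3 - <<'E'
from h import *
for n in ("scene","top"):
    s=env.camera(n); print([np.round(d["point"],3) for l in ("drawer_pull","chock","tray_wedge","cart_pin") for d in env.spot_in(s,l)[:1]])
    if n=="scene": print([(t,D(np.array(t[:2])/1000)) for t in tops(s,.045)])
E
```

```text
clock: 97.7
position: [0.555, 0.1963, 0.1425]
tool_rot: [-3.129, -0.276, -0.002]
ft_force: [-0.5, -1.0, 1.0]
finger_gap: 0.0003
grasp_force: 0.0
clock: 98.5
position: [0.5837, -0.0229, 0.1611]
tool_rot: [-3.13, -0.273, -0.001]
ft_force: [-0.6, 0.8, -0.0]
finger_gap: 0.0005
grasp_force: 0.0
[array([0.674, 0.203, 0.068]), array([ 0.36 , -0.311,  0.042]), array([ 0.697, -0.409,  0.024]), array([ 0.6  , -0.488,  0.024])]
[((659, 220, 108, 24, np.float32(100.4), np.int32(167)), [42.6, 5.7])]
[array([0.674, 0.238, 0.048]), array([ 0.337, -0.303,  0.053]), array([ 0.684, -0.403,  0.024]), array([ 0.601, -0.487,  0.018])]
```

```bash
python3 -c "
from rig import env
print(env.job_done())"
```

```text
the job is handed in; nothing more can be done
None
```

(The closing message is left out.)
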